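# Recharge the humidor conditioner with the grade that is due

## Robot

A 7-joint arm with a two-finger parallel gripper is mounted at the origin on the work surface. World frame = base frame: x ahead of the robot, y to its left, z up, the work surface at z = 0. Lengths are in m, angles in rad, forces in N, time in s.
With the tool pointing down it reaches from about 0.4 to 0.9 m from the base axis. Payload 5.6 kg.
Tool frame: the origin (TCP) lies between the finger pads, 19 mm behind the fingertips; this is the grasp point; z points along the fingers, y is the line along which they close (so a half turn about z gives the same grasp; the last joint's range is limited). The gripper opens to 92 mm and grips with 3 to 60 N. Pads are 20 mm wide; open, the fingers measure 128 mm over their backs; the gripper's body (75 mm by 189 mm) begins 69 mm behind the grasp point.
Start: joints at [1.217, 0.468, -0.012, 1.603, 0.006, 1.071, -0.056], TCP at [0.199, -0.619, 0.233] pointing down, gripper open.
Joint ranges: [-2.53, 2.53], [-0.31, 2.02], [-1.57, 1.55], [0.28, 2.44], [-1.29, 4.43], [0.15, 1.84], [-2.92, 2.92]. Speed limits (rad/s): [2.57, 2.57, 3.14, 3.14, 3.14, 3.14, 3.14].

## Interface

Orientations are given as a unit quaternion [x, y, z, w].
In Python, from cell import manip gives the robot as it stands.
- The arm moves only by the shell command python3 -m handwheel 'ROWS'. ROWS is JSON, a list of rows, each an object with "travel": the shift along the world's x, y, z each as a share of 6 cm, from -1 to 1, a list of three; "rotation": the turn, a rotation vector about the world's x, y, z each as a share of 5 degrees, from -1 to 1, a list of three; "hand": the opening, from -1 (shut) to 1 (fully open). A call has 1 to 12 rows; each row shifts and turns the commanded pose from where the row before left it; what a row does not reach is not made up. A row lasts 1/8 s, in which the tool goes at most 62.5 mm and 10.7 degrees, less where a joint would pass 70% of its speed; a pose out of reach is approached as far as the arm can. A call with a number of a shift or a turn outside -1 to 1 is refused whole. A call with a gripper value outside its range is refused whole. The fingers move at their own pace and stop on an object; the grip force is fixed at half the most. Time passes only in rows, so rows that do not move let the fingers close. It gives the time, the measured TCP pose, the force, the opening and the grip force at its end, in the units of the state.
- manip.get_state(): the state, without advancing time (a new reading comes with each control period).
- manip.snapshot(name): name is "side" or "top"; returns a dict with "frame" (480x640x3 uint8, red, green, blue), "camera_matrix" (3x3 intrinsics, pixels), "world_from_camera" (4x4, takes a point from camera to world coordinates). Camera axes: x right, y up, looking along -z (the intrinsics and any distortion apply to the point x, -y, -z); pixel columns grow to the right and rows downward; lengths in m; the calibration is good to about 2 mm. A picture is of the moment at which its call begins. There is no depth.
- manip.hand_in(): hands the job in; it is judged then, once.
The state is a dict: "clock": time; "joint_pos": joint angles; "joint_vel": joint speeds; "tau": joint torques, N m; "ee_pos": TCP position; "ee_rot": TCP orientation; "contact_force": force on the tool from outside, world axes, zero at the start; "ft_torque": the same for the moment, N m; "width": finger opening in m; "gripper_force": force on a finger pad.
Only numpy, scipy, OpenCV 4.12 (cv2) and the standard library are available. Lean on these libraries where they do the work, as an engineer would, in place of code of your own. Each camera call takes 0.05 s, during which the arm holds its last target. There are 200 camera calls.

## Task

The coloured tile on the brass stand shows which humidity grade is due: swing levers aside as needed and drop every cartridge of that colour fully home into the dock's sockets, any socket, and leave the other colour standing upright on the table. Swing all three yellow levers fully shut, also over an empty socket. Only then turn the green sealing knob clockwise until its clutch clicks and slips well past the collar (a good quarter turn to be sure is fine), and leave the rest of the table as it is.

Things in the scene. Friction and masses are not known exactly. Their poses are not given: they have to be found in the camera images.
- red0: humidity cartridge, red plastic block with a white top label and black side stripes, 50 (x) x 30 (y) x 40 (z) mm, 70 g; the same after a half turn about z. Origin at the centre of its underside. May be absent (None).
- red1: humidity cartridge, red plastic block with a white top label and black side stripes, 50 (x) x 30 (y) x 40 (z) mm, 70 g; the same after a half turn about z. Origin at the centre of its underside. May be absent (None).
- red2: humidity cartridge, red plastic block with a white top label and black side stripes, 50 (x) x 30 (y) x 40 (z) mm, 70 g; the same after a half turn about z. Origin at the centre of its underside. May be absent (None).
- blue0: humidity cartridge, blue plastic block with a white top label and black side stripes, 50 (x) x 30 (y) x 40 (z) mm, 70 g; the same after a half turn about z. Origin at the centre of its underside. May be absent (None).
- blue1: humidity cartridge, blue plastic block with a white top label and black side stripes, 50 (x) x 30 (y) x 40 (z) mm, 70 g; the same after a half turn about z. Origin at the centre of its underside. May be absent (None).
- blue2: humidity cartridge, blue plastic block with a white top label and black side stripes, 50 (x) x 30 (y) x 40 (z) mm, 70 g; the same after a half turn about z. Origin at the centre of its underside. May be absent (None).
- grade_stand: low brass stand 64 x 80 x 10 mm with a white top near the robot, left of the middle; fixed, place varies. The coloured tile lying on it (red or blue) is the grade due now. Origin: centre of its underside.
- tile_red: red plastic tile 44 x 60 x 6 mm, fixed; it lies either on the brass grade stand (its grade is due) or on the wooden spare stand left of it (not due). Origin: centre of its underside.
- tile_blue: blue plastic tile 44 x 60 x 6 mm, fixed; it lies either on the brass grade stand (its grade is due) or on the wooden spare stand left of it (not due). Origin: centre of its underside.
- socket0 (a point): centre of the pocket floor of socket 0, 14 mm up, on the fixed dock (dark plate, yaw within 7 deg). White block 74 x 56 mm, rim 36 mm up, pocket 53 (x) x 33 (y) mm, 22 deep, edges chamfered 2 mm. A seated cartridge has its origin here, long side along this x, top 54 mm up. Sockets 0, 1, 2 are 85 mm apart along the dock's +y (robot's right to left).
- lever0 (a joint): yellow locking lever of socket 0: swings level about a vertical pivot behind the socket 48 mm along +x of point socket0 (its far side). 0 = shut (across the pocket, pointing to the robot), grows as its free end swings to the dock's +y, stop at 1.75 rad; starts between 0 and 1.2. It stays where it is left (friction 1 N). Bar 12 mm wide, 57 to 63 mm up: clears a seated cartridge, hits one not down.
- tab0 (a point): upright black round post on the free end of lever 0, 12 mm across, from 62 to 88 mm over the table, 52 mm from the pivot; the point is on its axis, 75 mm over the table. Push it sideways with the closed fingers, or pinch it.
- socket1 (a point): centre of the pocket floor of socket 1, 14 mm up, on the fixed dock (dark plate, yaw within 7 deg). White block 74 x 56 mm, rim 36 mm up, pocket 53 (x) x 33 (y) mm, 22 deep, edges chamfered 2 mm. A seated cartridge has its origin here, long side along this x, top 54 mm up. Sockets 0, 1, 2 are 85 mm apart along the dock's +y (robot's right to left).
- lever1 (a joint): yellow locking lever of socket 1: swings level about a vertical pivot behind the socket 48 mm along +x of point socket1 (its far side). 0 = shut (across the pocket, pointing to the robot), grows as its free end swings to the dock's +y, stop at 1.75 rad; starts between 0 and 1.2. It stays where it is left (friction 1 N). Bar 12 mm wide, 57 to 63 mm up: clears a seated cartridge, hits one not down.
- tab1 (a point): upright black round post on the free end of lever 1, 12 mm across, from 62 to 88 mm over the table, 52 mm from the pivot; the point is on its axis, 75 mm over the table. Push it sideways with the closed fingers, or pinch it.
- socket2 (a point): centre of the pocket floor of socket 2, 14 mm up, on the fixed dock (dark plate, yaw within 7 deg). White block 74 x 56 mm, rim 36 mm up, pocket 53 (x) x 33 (y) mm, 22 deep, edges chamfered 2 mm. A seated cartridge has its origin here, long side along this x, top 54 mm up. Sockets 0, 1, 2 are 85 mm apart along the dock's +y (robot's right to left).
- lever2 (a joint): yellow locking lever of socket 2: swings level about a vertical pivot behind the socket 48 mm along +x of point socket2 (its far side). 0 = shut (across the pocket, pointing to the robot), grows as its free end swings to the dock's +y, stop at 1.75 rad; starts between 0 and 1.2. It stays where it is left (friction 1 N). Bar 12 mm wide, 57 to 63 mm up: clears a seated cartridge, hits one not down.
- tab2 (a point): upright black round post on the free end of lever 2, 12 mm across, from 62 to 88 mm over the table, 52 mm from the pivot; the point is on its axis, 75 mm over the table. Push it sideways with the closed fingers, or pinch it.
- seal_screw (a joint): turn of the sealing screw (silver collar, 52 mm across, with a red mark, under the green knob): grows clockwise seen from above to its end stop at 3.0 rad, where the seals are tight; starts 0.7 to 2.1 rad short of it, friction 0.04 N m
- seal_clutch (a joint): slip of the green knob past the collar, clockwise; 0 at the start and while the knob drives the collar. Once the screw is at its stop the clutch slips (clicks) at 0.2 N m and this value grows (stop far off, 25 rad); turning the knob back turns the screw back.
- knob_grip (a point): on the axis of the green wing knob, which stands on the dock's +y end 85 mm from socket 2, 66 mm over the table; put the TCP here to grip. Wing 46 (along this point's x) x 12 (y) mm, 44 to 74 mm over the table, above a black disc 38 mm across; grip it across y. The point turns with the knob.
- wax_tin: small brass tin 28 mm across, 22 mm high, among the cartridges (a white cap 26 mm across, 20 mm high stands near it too); loose, leave both. Origin: centre of underside
- lantern: brass and glass lantern 100 x 100 x 212 mm on the left, loose, leave it. Origin: centre of underside
- rum_glass: amber tumbler 72 mm across, 85 mm high on the left, loose, leave it. Origin: centre of underside
There are look-alikes about, which are no part of the job. What is shaped like the red0 but purple or turquoise is not meant.

How it is judged:
By the outcome, as a careful person would: the job done as asked, in the order asked, and still so for the second after the job is handed in, with the robot touching nothing.
Of red0, red1, red2 only 2 to 3 are there at a start; the rules pass over those that are not, and their reading is None.
Of blue0, blue1, blue2 only 2 to 3 are there at a start; the rules pass over those that are not, and their reading is None.
At some moment in a run one of red0, blue0, red1, blue1, red2, blue2 may be knocked a few centimetres aside while the robot is not near it.
It also fails if it takes over 210 s, if anything falls off the work surface, if the arm or the gripper's body presses on something with over 40 N, if the wrist force passes 120 N, or if a joint passes its speed limit or range.

## Working session

There is one attempt and no reset: what is moved stays moved. The work goes in short steps, Python scripts to look and compute and a shell command to move; the robot and the scene stay as the last step left them, time stands still between calls to the robot, and variables do not carry over. Pictures are saved under pics/ and viewed, at most 14 in all, crops included, and the job is handed in when it is done.

```bash
ls; mkdir -p pics; cat > h.py <<'E'
import numpy as np, cv2
from cell import manip
def snap(n,f=None):
    s=manip.snapshot(n)
    if f: cv2.imwrite('pics/'+f,cv2.cvtColor(s['frame'],cv2.COLOR_RGB2BGR))
    return s
def ray(s,u,v):
    K=np.array(s['camera_matrix']);T=np.array(s['world_from_camera'])
    d=np.linalg.inv(K)@[u,v,1]; d=T[:3,:3]@[d[0],-d[1],-d[2]]
    return T[:3,3],d
def at(s,u,v,z):
    o,d=ray(s,u,v); return o+d*(z-o[2])/d[2]
def proj(s,p):
    K=np.array(s['camera_matrix']);T=np.array(s['world_from_camera'])
    c=T[:3,:3].T@(np.array(p)-T[:3,3]); q=K@[c[0],-c[1],-c[2]]; return q[:2]/q[2]
E
python3 - <<'E'
from h import *
for n in('top','side'):
    s=snap(n,n+'1.png'); print(n,s['camera_matrix'],s['world_from_camera'],s.keys())
print(manip.get_state())
E
```

```text
pics
top [[437.8041471    0.         321.08175549]
 [  0.         437.8041471  241.69372357]
 [  0.           0.           1.        ]] [[ 2.49670175e-02  9.98578333e-01 -4.70952309e-02  4.54322950e-01]
 [-9.99686752e-01  2.50214921e-02  5.67430723e-04  1.60100587e-02]
 [ 1.74501697e-03  4.70663114e-02  9.98890243e-01  1.30559655e+00]
 [ 0.00000000e+00  0.00000000e+00  0.00000000e+00  1.00000000e+00]] dict_keys(['frame', 'camera_matrix', 'world_from_camera'])
side [[452.65659879   0.         315.87858457]
 [  0.         452.65659879 247.20670938]
 [  0.           0.           1.        ]] [[ 0.98510642  0.11769548 -0.12535194  0.35369859]
 [-0.17193228  0.6651275  -0.72666684 -0.82320301]
 [-0.00215038  0.73739622  0.67545702  0.86171125]
 [ 0.          0.          0.          1.        ]] dict_keys(['frame', 'camera_matrix', 'world_from_camera'])
{'clock': 0.1, 'joint_pos': array([ 1.2169781 ,  0.46828589, -0.01157545,  1.60350616,  0.0059892 ,
        1.0713833 , -0.05633469]), 'joint_vel': array([ 0.00188762, -0.00234257, -0.00010425, -0.00166588, -0.00096831,
       -0.00014277,  0.00070043]), 'tau': array([ 4.71981421e-04, -5.21645522e+01, -1.26300490e-02, -2.44368821e+01,
       -5.67750132e-02,  1.40377416e-02,  8.78556330e-05]), 'ee_pos': array([ 0.19857356, -0.61842292,  0.23244815]), 'ee_rot': array([ 9.87957967e-01,  1.54720577e-01, -1.76664138e-04, -7.53829889e-04]), 'contact_force': array([ 0.07991311,  0.61986395, -0.75912111]), 'ft_torque': array([0.028418  , 0.04871884, 0.00951318]), 'gripper_force': 0.0, 'width': 0.09196965206436596}
```

View pics/top1.png

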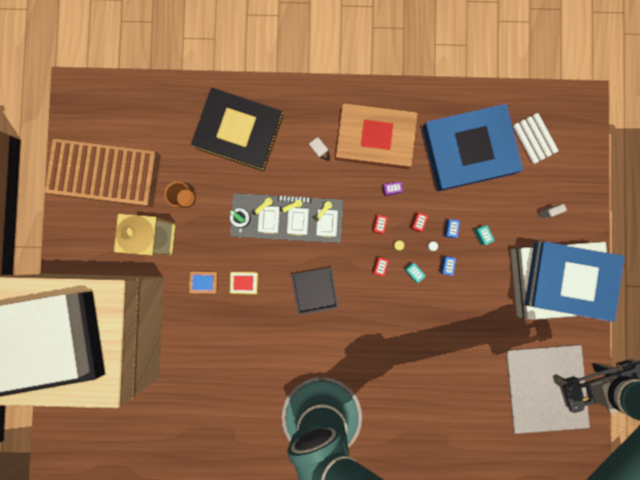

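View pics/side1.png

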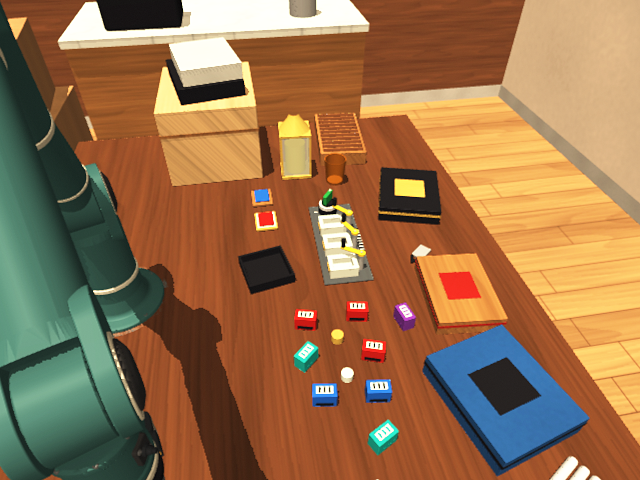

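Red tile is on the brass stand (243,283), so red is due: three red cartridges, at about (381,224), (420,221) and (381,266). Next, enlarged views of the dock.

```bash
python3 - <<'E'
from h import *
a=cv2.imread('pics/top1.png')[185:250,222:352]; b=cv2.imread('pics/side1.png')[185:290,295:385]
cv2.imwrite('pics/dtop.png',cv2.resize(a,None,fx=6,fy=6,interpolation=cv2.INTER_CUBIC))
cv2.imwrite('pics/dside.png',cv2.resize(b,None,fx=5.5,fy=5.5,interpolation=cv2.INTER_CUBIC))
E
```

```text
(no output)
```

View pics/dtop.png

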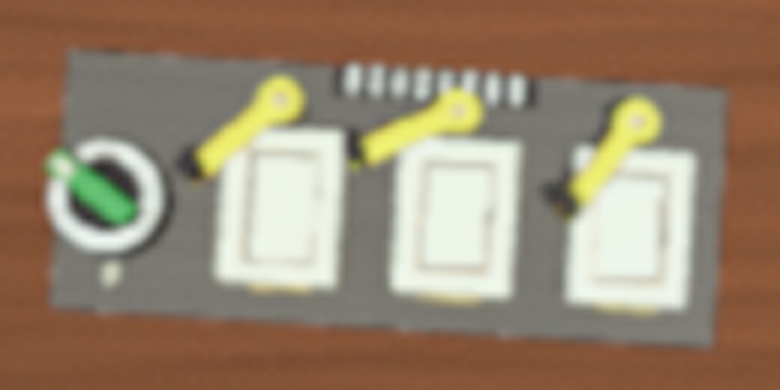

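View pics/dside.png

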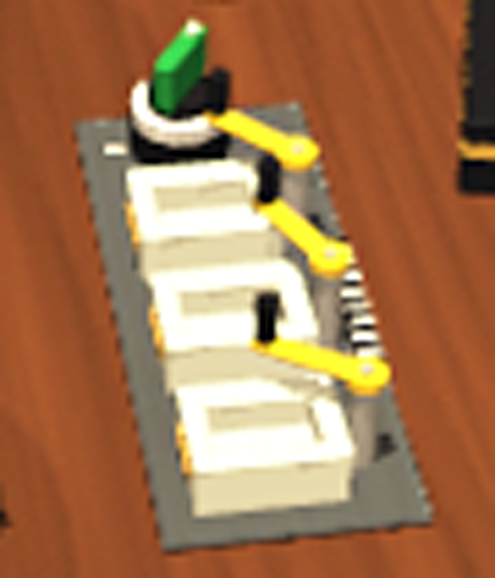

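Levers sit at roughly 0.9, 1.2 and 0.75 rad, and the pockets are empty. Next I fit the dock and cartridge poses from both views.

```bash
cat >> h.py <<'E'
from scipy.optimize import minimize
def rz(a): return np.array([[np.cos(a),-np.sin(a)],[np.sin(a),np.cos(a)]])
def box(x,y,a,lx,ly,z0,z1):
    c=np.array([[i*lx/2,j*ly/2] for i in(-1,1) for j in(-1,1)])@rz(a).T+[x,y]
    return np.array([[*p,z] for p in c for z in(z0,z1)])
SS=8
def draw(s,boxes,roi):
    m=np.zeros(((roi[3]-roi[1])*SS,(roi[2]-roi[0])*SS),np.uint8)
    for b in boxes:
        p=np.array([proj(s,q) for q in b])+.5-np.array(roi[:2])
        cv2.fillConvexPoly(m,cv2.convexHull(np.round(p*SS*16).astype(np.int32)),1,shift=4)
    return cv2.resize(m.astype(np.float32),None,fx=1/SS,fy=1/SS,interpolation=cv2.INTER_AREA)
def hsv(s): return cv2.cvtColor(s['frame'],cv2.COLOR_RGB2HSV)
def fit(views,boxf,p0,step=(.006,.006,.15)):
    # views: list of (snap, mask float full image, ignore mask)
    rois=[]
    for s,m,ig in views:
        p=np.array([proj(s,q) for b in boxf(p0) for q in b]); a=p.min(0)-8;b=p.max(0)+8
        rois.append([int(a[0]),int(a[1]),int(b[0]),int(b[1])])
    def cost(p):
        t=0
        for (s,m,ig),r in zip(views,rois):
            d=draw(s,boxf(p),r); sl=np.s_[r[1]:r[3],r[0]:r[2]]
            w=1-ig[sl]; t+=(np.abs(d-m[sl])*w).sum()/(m[sl]*w).sum()
        return t
    sim=[np.array(p0)]+[np.array(p0)+np.eye(3)[i]*step[i] for i in range(3)]
    r=minimize(cost,p0,method='Nelder-Mead',options=dict(initial_simplex=sim,xatol=1e-4,fatol=1e-4))
    return r.x,r.fun
def cmask(s,col):
    h=hsv(s); H,S,V=h[...,0].astype(int),h[...,1],h[...,2]
    k=((H<5)|(H>175))&(S>185)&(V>90) if col=='red' else (abs(H-111)<8)&(S>150)&(V>80)
    return k.astype(np.uint8)
def carts(T,Sd,col,zone=lambda x,y:True):
    k=cv2.morphologyEx(cmask(T,col),cv2.MORPH_CLOSE,np.ones((5,5),np.uint8))
    n,l,st,c=cv2.connectedComponentsWithStats(k); out=[]
    for i in range(1,n):
        if not 60<st[i,4]<400: continue
        p=at(T,*c[i],.03)
        views=[]
        for s in(T,Sd):
            m=cv2.morphologyEx(cmask(s,col),cv2.MORPH_CLOSE,cv2.getStructuringElement(cv2.MORPH_ELLIPSE,(9,9)))
            u=proj(s,[p[0],p[1],.02]); 
            yy,xx=np.mgrid[:480,:640]; near=np.hypot(xx-u[0],yy-u[1])<22
            views.append((s,(m*near).astype(np.float32),np.zeros((480,640))))
        best=min((fit(views,lambda q:[box(*q,.05,.03,0,.04)],[p[0],p[1],a]) for a in(-.6,0,.6,1.57)),key=lambda r:r[1])
        out.append((best[0].round(4),round(best[1],3),c[i].round(0)))
    return out
E
python3 - <<'E'
from h import *
T,S=snap('top'),snap('side')
for c in('red','blue'):
    for r in carts(T,S,c): print(c,*r)
def db(z0):
    def f(q): 
        d=rz(q[2])@[0,.085]
        return [box(q[0]+d[0]*i,q[1]+d[1]*i,q[2],.074,.056,z0,.036) for i in range(3)]
    return f
views=[]
for s in(T,S):
    h=hsv(s); w=((h[...,1]<75)&(h[...,2]>135)).astype(np.float32)
    ye=((abs(h[...,0].astype(int)-26)<7)&(h[...,1]>140)&(h[...,2]>130))|(h[...,2]<70)
    ig=cv2.dilate(ye.astype(np.uint8),np.ones((3,3)))
    yy,xx=np.mgrid[:480,:640]
    p=at(T,269,220,.036); views.append((s,w,ig.astype(float)))
    # restrict to dock
    # keep only components near block centres
    q=at(T,298,221,.036)
    keep=np.zeros((480,640),np.float32)
    for uv in((269,220),(298,221),(326,223)):
        u=proj(s,at(T,*uv,.03)); keep[np.hypot(xx-u[0],yy-u[1])<24]=1
    views[-1]=(s,w*keep,ig.astype(float))
q=at(T,326,223,.036)
for z0 in(.006,.01):
    for v in(views,views[:1],views[1:]): print(z0,fit(v,db(z0),[q[0],q[1],-.05]))
E
```

```text
blue [0.3862 0.3591 1.3468] 1.099 [202. 282.]
0.006 (array([ 5.69052910e-01, -1.88266673e-04, -2.91430343e-02]), np.float64(0.36133370652816726))
0.006 (array([ 5.69871598e-01,  5.28577434e-04, -2.85655105e-02]), np.float64(0.21012101210121012))
0.006 (array([ 0.5692068, -0.0007465, -0.0177329]), np.float64(0.14605310693641618))
0.01 (array([ 5.68723641e-01, -2.44297880e-04, -2.89371521e-02]), np.float64(0.38696298098017895))
0.01 (array([ 5.69540236e-01,  4.73056374e-04, -2.85692089e-02]), np.float64(0.21263923267326731))
0.01 (array([ 0.56786816, -0.00389556, -0.02791901]), np.float64(0.16404443641618496))
```

```bash
python3 - <<'E'
from h import *
T,S=snap('top'),snap('side')
for s,pts in((T,((381,224),(453,228),(393,188))),(S,((306,318),(324,394),(405,316)))):
    h=hsv(s)
    for u,v in pts:
        k=h[v-9:v+10,u-10:u+11].reshape(-1,3); k=k[k[:,1]>120]; k=k[(k[:,0]<3)|(k[:,0]>20)]
        print(u,v,len(k),np.percentile(k,[10,50,90],axis=0).tolist())
E
```

```text
381 224 75 [[1.0, 142.4, 155.2], [2.0, 176.0, 217.0], [2.0, 190.60000000000002, 230.0]]
453 228 90 [[106.0, 127.9, 70.9], [107.0, 156.0, 172.0], [110.10000000000001, 182.10000000000002, 215.10000000000002]]
393 188 46 [[146.0, 122.5, 83.0], [147.0, 129.5, 136.0], [149.0, 135.5, 168.5]]
306 318 248 [[1.0, 217.0, 150.90000000000003], [1.0, 228.5, 203.0], [1.0, 231.0, 255.0]]
324 394 251 [[105.0, 152.0, 146.0], [108.0, 204.0, 160.0], [108.0, 209.0, 246.0]]
405 316 261 [[148.0, 146.0, 92.0], [149.0, 161.0, 108.0], [154.0, 167.0, 204.0]]
```

```bash
sed -i "s/(S>185)&(V>90)/(S>115)\&(V>125)/; s/(abs(H-111)<8)&(S>150)&(V>80)/(abs(H-107)<7)\&(S>100)\&(V>65)/; s/near=np.hypot(xx-u\[0\],yy-u\[1\])<22/near=np.hypot(xx-u[0],yy-u[1])<19/" h.py; python3 - <<'E'
from h import *
T,S=snap('top'),snap('side')
for c in('red','blue'):
    for r in carts(T,S,c): print(c,*r)
E
```

```text
red [ 0.5777 -0.2717 -0.4029] 0.375 [419. 222.]
red [ 0.5689 -0.1565  2.9449] 0.3 [380. 224.]
red [ 0.4443 -0.1607  2.8806] 0.33 [381. 266.]
red [0.3879 0.2402 1.3883] 0.877 [243. 282.]
blue [ 0.5615 -0.3666 -0.1756] 0.457 [451. 228.]
blue [ 0.4526 -0.3577 -0.2435] 0.422 [447. 265.]
blue [0.3853 0.3601 1.3046] 0.958 [202. 282.]
```

```bash
cat >> h.py <<'E'
def overlay(views,name,k=5):
    # views: (snap, roi, list of 3D boxes)
    ims=[]
    for s,r,bx in views:
        im=cv2.resize(cv2.cvtColor(s['frame'],cv2.COLOR_RGB2BGR)[r[1]:r[3],r[0]:r[2]],None,fx=k,fy=k,interpolation=cv2.INTER_CUBIC)
        for b in bx:
            p=[tuple(int(x) for x in (proj(s,q)+.5-r[:2])*k) for q in b]
            for i in range(8):
                for j in(1,2,4):
                    if not i&j: cv2.line(im,p[i],p[i|j],(0,255,255) if i&1 and (i|j)&1 else (255,0,255),1)
        ims.append(im)
    H=max(i.shape[0] for i in ims)
    cv2.imwrite('pics/'+name,np.hstack([cv2.copyMakeBorder(i,0,H-i.shape[0],0,0,cv2.BORDER_CONSTANT) for i in ims]))
E
python3 - <<'E'
from h import *
T,S=snap('top'),snap('side')
c=[box(.5777,-.2717,-.4029,.05,.03,0,.04),box(.5689,-.1565,-.197,.05,.03,0,.04),box(.4443,-.1607,-.261,.05,.03,0,.04)]
d=[]
for i in range(3):
    p=np.array([.569,0])+rz(-.029)@[0,.085*i]; d.append(box(*p,-.029,.074,.056,.006,.036))
overlay([(T,(370,205,430,280),c),(T,(255,200,345,243),d)],'ov1.png')
overlay([(S,(290,295,390,365),c),(S,(312,210,372,285),d)],'ov2.png')
E
```

```text
(no output)
```

View pics/ov1.png

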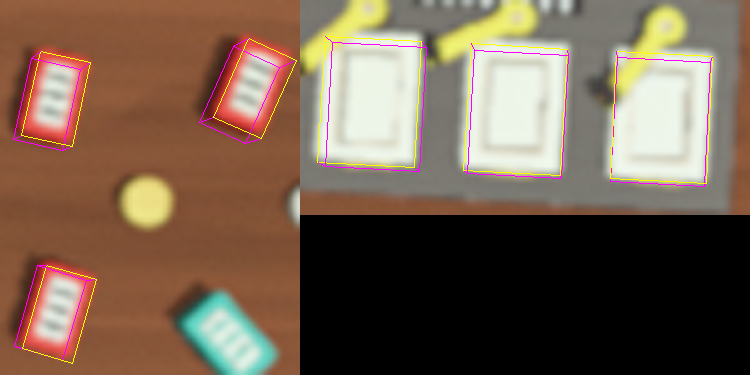

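View pics/ov2.png

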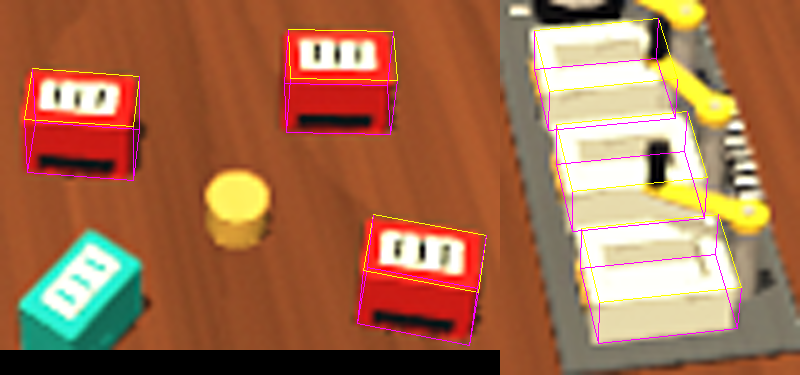

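```bash
python3 - <<'E'
from h import *
T,S=snap('top'),snap('side')
O=np.array([.5695,0]);R=rz(-.029)
obs=[((315.8,218),(343.2,242.3)),((280.8,209.7),(343.7,217.4)),((253.7,212.2),(334.1,201.7))]
for i in range(3):
    f=lambda t:np.r_[O+R@[.048-.052*np.cos(t),.085*i+.052*np.sin(t)],.076]
    for s,o in zip((T,S),obs[i]):
        t=min(np.linspace(0,1.4,281),key=lambda t:np.hypot(*(proj(s,f(t))-o)))
        print(i,round(t,2),f(t).round(4),(proj(s,f(t))-o).round(1))
    print('open1.25',f(1.25).round(4),'shut',f(0).round(4))
print('knob',O+R@[0,.255])
E
```

```text
0 0.68 [0.578  0.0325 0.076 ] [-0.2  0.3]
0 0.55 [0.5738 0.0268 0.076 ] [0.5 0.3]
open1.25 [0.6025 0.0484 0.076 ] shut [5.655e-01 1.000e-04 7.600e-02]
1 1.14 [0.5996 0.1314 0.076 ] [-0.1  0.1]
1 1.07 [0.5963 0.1299 0.076 ] [-0.1 -0.2]
open1.25 [0.605  0.1334 0.076 ] shut [0.568  0.0851 0.076 ]
2 0.86 [0.5896 0.2089 0.076 ] [-0.6  0.4]
2 0.73 [0.5847 0.2043 0.076 ] [-0.  0.]
open1.25 [0.6075 0.2183 0.076 ] shut [0.5704 0.17   0.076 ]
knob [0.57689396 0.25489278]
```

```bash
python3 -m handwheel '[{"travel":[0.3,0.6,0],"rotation":[0,0,-0.5],"hand":0},{"travel":[0.3,0.6,0],"rotation":[0,0,-0.5],"hand":0},{"travel":[0.3,0.6,0],"rotation":[0,0,-0.5],"hand":0},{"travel":[0.3,0.6,0],"rotation":[0,0,-0.5],"hand":0},{"travel":[0.3,0.6,0],"rotation":[0,0,-0.5],"hand":0},{"travel":[0.3,0.6,0],"rotation":[0,0,-0.5],"hand":0},{"travel":[0.4,0.6,0],"rotation":[0,0,-0.5],"hand":0},{"travel":[0.4,0.6,0],"rotation":[0,0,-0.4],"hand":0},{"travel":[0.4,0.6,0],"rotation":[0,0,0],"hand":0},{"travel":[0.4,0.6,0],"rotation":[0,0,0],"hand":0},{"travel":[0.4,0.6,0],"rotation":[0,0,0],"hand":0},{"travel":[0.4,0.6,0],"rotation":[0,0,0],"hand":0}]'; cat >> h.py <<'E'
def st():
    s=manip.get_state(); q=s['ee_rot']; yaw=2*np.arctan2(q[1],q[0])
    yaw=(yaw+np.pi)%(2*np.pi)-np.pi
    print('t',round(s['clock'],2),'p',s['ee_pos'].round(4),'yaw',round(yaw,3),'tilt',q[2:].round(3),'F',s['contact_force'].round(1),'T',s['ft_torque'].round(2),'w',round(s['width'],4),'g',round(s['gripper_force'],1),'j',s['joint_pos'].round(2)); return s
E
python3 -c "from h import *;st()"
```

```text
clock: 2.1
ee_pos: [0.4515, -0.1858, 0.2336]
ee_rot: [1.0, -0.015, 0.0, 0.0]
contact_force: [0.7, -0.9, -0.3]
width: 0.0464
gripper_force: 0.0
t 2.1 p [ 0.4515 -0.1858  0.2336] yaw -0.03 tilt [0. 0.] F [ 0.7 -0.9 -0.3] T [ 0.02  0.01 -0.01] w 0.0464 g 0.0 j [ 0.53  0.21 -0.23  1.98  0.06  0.96 -1.34]
```

```bash
python3 -m handwheel '[{"travel":[0.4,0.6,0],"rotation":[0,0,0],"hand":0},{"travel":[0.4,0.6,0],"rotation":[0,0,0],"hand":0},{"travel":[0.4,0.6,0],"rotation":[0,0,0],"hand":0},{"travel":[0.4,0.6,0],"rotation":[0,0,0],"hand":0},{"travel":[0.4,0.6,0],"rotation":[0,0,0],"hand":0},{"travel":[0.08,0.6,0],"rotation":[0,0,0],"hand":0},{"travel":[0,0,-0.6],"rotation":[0,0,0],"hand":0},{"travel":[0,0,-0.6],"rotation":[0,0,0],"hand":0},{"travel":[0,0,-0.6],"rotation":[0,0,0],"hand":0},{"travel":[0,0,-0.6],"rotation":[0,0,0],"hand":0},{"travel":[0,0,-0.07],"rotation":[0,0,0],"hand":0},{"travel":[0,0,0],"rotation":[0,0,0],"hand":-1}]'
python3 -m handwheel '[{"travel":[0,0,0],"rotation":[0,0,0],"hand":-1},{"travel":[0,0,0],"rotation":[0,0,0],"hand":-1},{"travel":[0,0,0],"rotation":[0,0,0],"hand":-1}]'
```

```text
clock: 3.6
ee_pos: [0.5761, 0.0293, 0.0858]
ee_rot: [1.0, -0.015, 0.0, -0.0]
contact_force: [0.5, 0.6, -0.7]
width: 0.0382
gripper_force: 0.0
clock: 3.98
ee_pos: [0.5763, 0.0289, 0.0861]
ee_rot: [1.0, -0.015, 0.001, 0.0]
contact_force: [0.1, -0.4, 2.7]
width: 0.0113
gripper_force: 30.0
```

```bash
python3 -m handwheel '[{"travel":[0.08,0.1,0],"rotation":[0,0,0],"hand":-1},{"travel":[0.09,0.09,0],"rotation":[0,0,0],"hand":-1},{"travel":[0.13,0.08,0],"rotation":[0,0,0],"hand":-1},{"travel":[0.14,0.06,0],"rotation":[0,0,0],"hand":-1},{"travel":[0,0,0],"rotation":[0,0,0],"hand":-1},{"travel":[0,0,0],"rotation":[0,0,0],"hand":0},{"travel":[0,0,0],"rotation":[0,0,0],"hand":0},{"travel":[0,0,0.4],"rotation":[0,0,0],"hand":0},{"travel":[0,0,0.4],"rotation":[0,0,0],"hand":0}]'
python3 -m handwheel '[{"travel":[0,0.6,0],"rotation":[0,0,0],"hand":0},{"travel":[0,0.6,0],"rotation":[0,0,0],"hand":0},{"travel":[-0.15,0.6,0],"rotation":[0,0,0],"hand":0},{"travel":[-0.1,0.6,0],"rotation":[0,0,0],"hand":0},{"travel":[0,0.2,0],"rotation":[0,0,0],"hand":0}]'
```

```text
clock: 5.1
ee_pos: [0.6015, 0.0496, 0.1332]
ee_rot: [1.0, -0.014, -0.001, -0.0]
contact_force: [0.1, -0.0, -0.2]
width: 0.0457
gripper_force: 0.0
clock: 5.72
ee_pos: [0.5858, 0.2082, 0.133]
ee_rot: [1.0, -0.013, -0.0, -0.001]
contact_force: [-0.0, -0.0, 0.2]
width: 0.0461
gripper_force: 0.0
```

```bash
python3 -m handwheel '[{"travel":[0.02,0,-0.4],"rotation":[0,0,0],"hand":0},{"travel":[0,0,-0.4],"rotation":[0,0,0],"hand":0},{"travel":[0,0,0],"rotation":[0,0,0],"hand":-1},{"travel":[0,0,0],"rotation":[0,0,0],"hand":-1},{"travel":[0,0,0],"rotation":[0,0,0],"hand":-1},{"travel":[0,0,0],"rotation":[0,0,0],"hand":-1}]'
python3 -m handwheel '[{"travel":[0.12,0.08,0],"rotation":[0,0,0],"hand":-1},{"travel":[0.12,0.07,0],"rotation":[0,0,0],"hand":-1},{"travel":[0.12,0.05,0],"rotation":[0,0,0],"hand":-1},{"travel":[0,0,0],"rotation":[0,0,0],"hand":-1},{"travel":[0,0,0],"rotation":[0,0,0],"hand":0},{"travel":[0,0,0],"rotation":[0,0,0],"hand":0},{"travel":[0,0,0.6],"rotation":[0,0,0],"hand":0},{"travel":[0,0,0.6],"rotation":[0,0,0],"hand":0}]'
python3 - <<'E'
from h import *
st();T,S=snap('top','top2.png'),snap('side')
for r in carts(T,S,'red'): print(*r)
E
```

```text
clock: 6.48
ee_pos: [0.5883, 0.2062, 0.0862]
ee_rot: [1.0, -0.015, 0.001, -0.001]
contact_force: [-1.3, 2.9, 2.5]
width: 0.0109
gripper_force: 30.0
clock: 7.48
ee_pos: [0.6095, 0.2165, 0.1573]
ee_rot: [1.0, -0.015, -0.001, 0.0]
contact_force: [0.2, 0.9, -0.6]
width: 0.0457
gripper_force: 0.0
t 7.47 p [0.6095 0.2165 0.1573] yaw -0.03 tilt [-0.001  0.   ] F [ 0.2  0.9 -0.6] T [ 0.02 -0.04 -0.05] w 0.0457 g 0.0 j [-0.16  0.57 -0.32  1.66  0.21  0.95 -2.16]
[ 0.5779 -0.2717 -0.3921] 0.362 [419. 222.]
[ 0.5689 -0.1565 -0.1982] 0.305 [380. 224.]
[ 0.4443 -0.1608 -0.2547] 0.321 [381. 266.]
```

```bash
python3 -m handwheel '[{"travel":[-0.07,-0.7,0],"rotation":[0,0,-0.48],"hand":0.3},{"travel":[-0.07,-0.7,0],"rotation":[0,0,-0.48],"hand":0.3},{"travel":[-0.07,-0.7,0],"rotation":[0,0,-0.48],"hand":0.3},{"travel":[-0.07,-0.7,0],"rotation":[0,0,-0.48],"hand":0.3},{"travel":[-0.08,-0.7,0],"rotation":[0,0,0],"hand":0.3},{"travel":[-0.08,-0.7,0],"rotation":[0,0,0],"hand":0.3},{"travel":[-0.08,-0.7,0],"rotation":[0,0,0],"hand":0.3},{"travel":[-0.08,-0.7,0],"rotation":[0,0,0],"hand":0.3},{"travel":[-0.08,-0.62,0],"rotation":[0,0,0],"hand":0.3},{"travel":[0,0,-0.6],"rotation":[0,0,0],"hand":0.3},{"travel":[0,0,-0.4],"rotation":[0,0,0],"hand":0.3}]'
```

```text
clock: 8.95
ee_pos: [0.5678, -0.1573, 0.0953]
ee_rot: [0.995, -0.099, -0.001, 0.0]
contact_force: [-0.7, 0.5, 0.6]
width: 0.0597
gripper_force: 0.0
```

```bash
python3 -m handwheel '[{"travel":[0.02,0.01,-0.45],"rotation":[0,0,0],"hand":0.3},{"travel":[0,0,-0.39],"rotation":[0,0,0],"hand":0.3},{"travel":[0,0,0],"rotation":[0,0,0],"hand":-1},{"travel":[0,0,0],"rotation":[0,0,0],"hand":-1},{"travel":[0,0,0],"rotation":[0,0,0],"hand":-1},{"travel":[0,0,0],"rotation":[0,0,0],"hand":-1}]'
python3 -m handwheel '[{"travel":[0,0,0.5],"rotation":[0,0,0],"hand":-1},{"travel":[0,0,0.5],"rotation":[0,0,0],"hand":-1},{"travel":[0,0,0.5],"rotation":[0,0,0],"hand":-1},{"travel":[0,0,0.5],"rotation":[0,0,0],"hand":-1},{"travel":[0,0,0],"rotation":[0,0,0],"hand":-1}]'
```

```text
clock: 9.7
ee_pos: [0.5709, -0.156, 0.0478]
ee_rot: [0.995, -0.098, 0.001, 0.0]
contact_force: [-0.1, 0.6, 2.9]
width: 0.0297
gripper_force: 30.0
clock: 10.32
ee_pos: [0.5717, -0.156, 0.1694]
ee_rot: [0.995, -0.098, 0.003, 0.0]
contact_force: [0.4, -0.0, -2.2]
width: 0.0293
gripper_force: 30.0
```

```bash
python3 -m handwheel '[{"travel":[0,0.52,0],"rotation":[0,0,0.48],"hand":-1},{"travel":[0,0.52,0],"rotation":[0,0,0.48],"hand":-1},{"travel":[0,0.52,0],"rotation":[0,0,0.48],"hand":-1},{"travel":[-0.03,0.52,0],"rotation":[0,0,0.49],"hand":-1},{"travel":[0,0.52,0],"rotation":[0,0,0],"hand":-1},{"travel":[0,0,-0.5],"rotation":[0,0,0],"hand":-1},{"travel":[0,0,-0.5],"rotation":[0,0,0],"hand":-1},{"travel":[0,0,0],"rotation":[0,0,0],"hand":-1},{"travel":[0,0,0],"rotation":[0,0,0],"hand":-1}]'
python3 - <<'E'
from h import *
s0=st();T,S=snap('top'),snap('side')
x,y,z=s0['ee_pos'];yaw=-.029
c=[box(x,y,yaw,.05,.03,z-.0468,z-.0068)]
d=[box(.5695,0,-.029,.074,.056,.006,.036)]
overlay([(T,(300,195,350,250),c+d),(S,(315,205,370,290),c+d)],'ov3.png',7)
E
```

```text
clock: 11.45
ee_pos: [0.5683, 0.0013, 0.1069]
ee_rot: [1.0, -0.014, -0.0, -0.0]
contact_force: [-0.6, -0.4, -0.5]
width: 0.0299
gripper_force: 30.0
t 11.45 p [0.5683 0.0013 0.1069] yaw -0.027 tilt [-0. -0.] F [-0.6 -0.4 -0.5] T [-0.01  0.01  0.01] w 0.0299 g 30.0 j [ 0.17  0.52 -0.3   1.89  0.21  0.77 -1.84]
```

View pics/ov3.png

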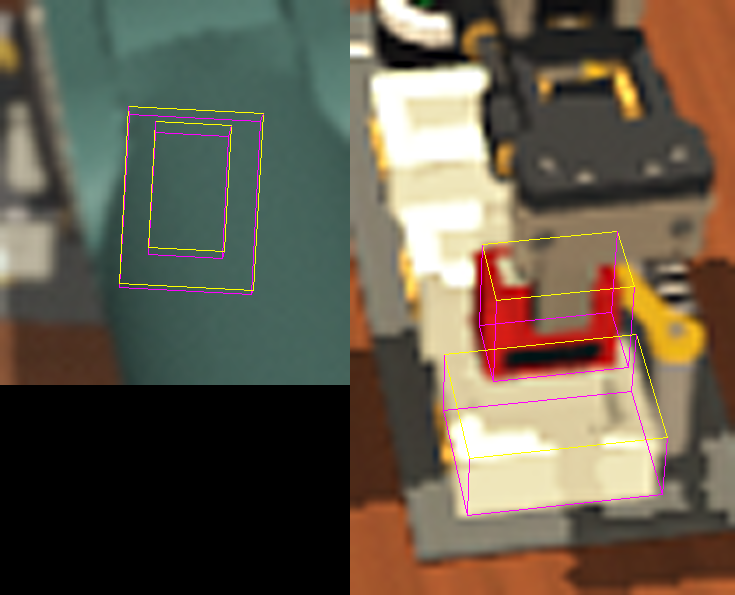

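```bash
python3 - <<'E'
from h import *
S=snap('side'); z=.1069-.0468
f=lambda a,b:(315+(a-350)/7-.5,205+b/7-.5)
a,b=at(S,*f(486,374),z),at(S,*f(613,363),z); m=(a+b)/2
print(a,b,m,np.hypot(*(b-a)[:2]),'centre',m[:2]+rz(-.029)@[0,.015])
a,b=at(S,*f(468,514),.006),at(S,*f(660,492),.006); m=(a+b)/2
print(a,b,np.hypot(*(b-a)[:2]),'dock',m[:2]+rz(-.029)@[0,.028])
im=S['frame'][205:290,315:370]; print(im[52,16:42].tolist())
E
```

```text
[ 0.54090754 -0.00881329  0.0601    ] [ 0.58788757 -0.01121509  0.0601    ] [ 0.56439755 -0.01001419  0.0601    ] 0.047041375443365084 centre [0.56483249 0.0049795 ]
[ 0.53183914 -0.0263796   0.006     ] [ 0.60492857 -0.02774992  0.006     ] 0.07310227688971377 dock [0.56919574 0.00092347]
[[226, 211, 167], [230, 217, 173], [195, 165, 127], [196, 62, 46], [213, 20, 15], [166, 21, 17], [98, 19, 18], [80, 16, 18], [105, 13, 15], [115, 14, 15], [114, 13, 14], [118, 25, 21], [117, 31, 26], [137, 49, 36], [141, 56, 43], [132, 52, 39], [152, 73, 55], [158, 81, 61], [206, 108, 81], [221, 119, 90], [215, 113, 84], [205, 129, 96], [215, 190, 147], [225, 211, 166], [197, 183, 141], [112, 104, 82]]
```

```bash
python3 -m handwheel '[{"travel":[0.07,-0.02,-0.1],"rotation":[0,0,0],"hand":-1},{"travel":[0,0,-0.2],"rotation":[0,0,0],"hand":-1},{"travel":[0,0,-0.1],"rotation":[0,0,0],"hand":-1},{"travel":[0,0,-0.06],"rotation":[0,0,0],"hand":-1},{"travel":[0,0,-0.06],"rotation":[0,0,0],"hand":-1},{"travel":[0,0,0],"rotation":[0,0,0],"hand":-1}]'
```

```text
clock: 12.35
ee_pos: [0.5722, -0.0008, 0.0752]
ee_rot: [1.0, -0.014, -0.0, 0.0]
contact_force: [-1.3, 0.6, -1.0]
width: 0.0296
gripper_force: 30.0
```

In the pocket: the cartridge bottom is already below the rim, with little force.

```bash
python3 -m handwheel '[{"travel":[0,0,-0.1],"rotation":[0,0,0],"hand":-1},{"travel":[0,0,-0.1],"rotation":[0,0,0],"hand":-1},{"travel":[0,0,-0.03],"rotation":[0,0,0],"hand":-1},{"travel":[0,0,0],"rotation":[0,0,0],"hand":-1}]'
```

```text
clock: 12.85
ee_pos: [0.5722, -0.0009, 0.0618]
ee_rot: [1.0, -0.014, -0.0, 0.0]
contact_force: [-3.0, 0.2, 3.9]
width: 0.0299
gripper_force: 30.0
```

```bash
python3 -m handwheel '[{"travel":[0,0,0],"rotation":[0,0,0],"hand":0},{"travel":[0,0,0],"rotation":[0,0,0],"hand":0},{"travel":[0,0,0.4],"rotation":[0,0,0],"hand":0.1},{"travel":[0,0,0.6],"rotation":[0,0,0],"hand":0.3},{"travel":[0,0,0.6],"rotation":[0,0,0],"hand":0.3},{"travel":[-0.4,-0.5,0],"rotation":[0,0,-0.65],"hand":0.3},{"travel":[-0.45,-0.55,0],"rotation":[0,0,-0.65],"hand":0.3},{"travel":[-0.45,-0.55,0],"rotation":[0,0,-0.65],"hand":0.3},{"travel":[-0.45,-0.55,0],"rotation":[0,0,-0.65],"hand":0.3},{"travel":[-0.43,-0.52,0],"rotation":[0,0,0],"hand":0.3},{"travel":[0,0,0],"rotation":[0,0,0],"hand":0.3}]'
python3 - <<'E'
from h import *
st();T,S=snap('top'),snap('side','side3.png')
for c in('red','blue'):
  for r in carts(T,S,c): print(c,*r)
E
```

```text
clock: 14.22
ee_pos: [0.4402, -0.1637, 0.1578]
ee_rot: [0.992, -0.13, -0.0, 0.001]
contact_force: [0.9, 0.5, 0.4]
width: 0.0594
gripper_force: 0.0
t 14.22 p [ 0.4402 -0.1637  0.1578] yaw -0.261 tilt [-0.     0.001] F [0.9 0.5 0.4] T [ 0.04  0.03 -0.02] w 0.0594 g 0.0 j [ 0.49  0.29 -0.23  2.09  0.09  0.78 -1.64]
red [ 0.6126 -0.2908  2.8237] 0.406 [426. 210.]
red [0.5712 0.002  0.0225] 1.579 [327. 223.]
red [0.3879 0.2405 1.3713] 0.916 [243. 282.]
blue [ 0.5616 -0.3666 -0.1728] 0.454 [451. 229.]
blue [ 0.4526 -0.3573 -0.2446] 0.47 [448. 265.]
blue [0.3864 0.3605 1.3413] 0.966 [202. 282.]
```

The far red cartridge was knocked and now reads (0.613,-0.291). I continue with the current one.

```bash
python3 -m handwheel '[{"travel":[0.02,0.04,-0.6],"rotation":[0,0,0],"hand":0.3},{"travel":[0,0,-0.6],"rotation":[0,0,0],"hand":0.3},{"travel":[0,0,-0.4],"rotation":[0,0,0],"hand":0.3},{"travel":[0,0,-0.24],"rotation":[0,0,0],"hand":0.3},{"travel":[0,0,0],"rotation":[0,0,0],"hand":-1},{"travel":[0,0,0],"rotation":[0,0,0],"hand":-1},{"travel":[0,0,0],"rotation":[0,0,0],"hand":-1},{"travel":[0,0,0],"rotation":[0,0,0],"hand":-1}]'
python3 -m handwheel '[{"travel":[0,0,0.6],"rotation":[0,0,0],"hand":-1},{"travel":[0,0,0.6],"rotation":[0,0,0],"hand":-1},{"travel":[0,0,0.6],"rotation":[0,0,0],"hand":-1},{"travel":[0,0,0],"rotation":[0,0,0],"hand":-1}]'
```

```text
clock: 15.32
ee_pos: [0.4437, -0.159, 0.0482]
ee_rot: [0.992, -0.128, 0.001, 0.0]
contact_force: [-0.8, 0.3, 3.6]
width: 0.0295
gripper_force: 30.0
clock: 15.82
ee_pos: [0.4447, -0.1594, 0.1579]
ee_rot: [0.992, -0.128, 0.003, 0.001]
contact_force: [0.8, 0.7, -1.2]
width: 0.0296
gripper_force: 30.0
```

```bash
python3 -m handwheel '[{"travel":[0.3,0.6,0],"rotation":[0,0,0.65],"hand":-1},{"travel":[0.3,0.6,0],"rotation":[0,0,0.65],"hand":-1},{"travel":[0.3,0.6,0],"rotation":[0,0,0.65],"hand":-1},{"travel":[0.3,0.6,0],"rotation":[0,0,0.65],"hand":-1},{"travel":[0.3,0.6,0],"rotation":[0,0,0],"hand":-1},{"travel":[0.3,0.6,0],"rotation":[0,0,0],"hand":-1},{"travel":[0.3,0.45,0],"rotation":[0,0,0],"hand":-1},{"travel":[0,0,-0.4],"rotation":[0,0,0],"hand":-1},{"travel":[0,0,-0.4],"rotation":[0,0,0],"hand":-1},{"travel":[0,0,0],"rotation":[0,0,0],"hand":-1}]'
python3 - <<'E'
from h import *
s0=st();S=snap('side')
x,y,z=s0['ee_pos']
c=[box(x,y,-.029,.05,.03,z-.0478,z-.0078)]
p=np.array([.569,0])+rz(-.029)@[0,.085]
d=[box(*p,-.029,.074,.056,.006,.036)]
overlay([(S,(310,185,370,275),c+d)],'ov4.png',6)
E
```

```text
clock: 17.08
ee_pos: [0.5667, 0.0839, 0.1044]
ee_rot: [1.0, -0.014, -0.003, 0.0]
contact_force: [-0.2, -0.3, -0.3]
width: 0.0294
gripper_force: 30.0
t 17.07 p [0.5667 0.0839 0.1044] yaw -0.029 tilt [-0.003  0.   ] F [-0.2 -0.3 -0.3] T [-0.03  0.02  0.01] w 0.0294 g 30.0 j [ 0.05  0.53 -0.33  1.87  0.23  0.78 -2.  ]
```

View pics/ov4.png

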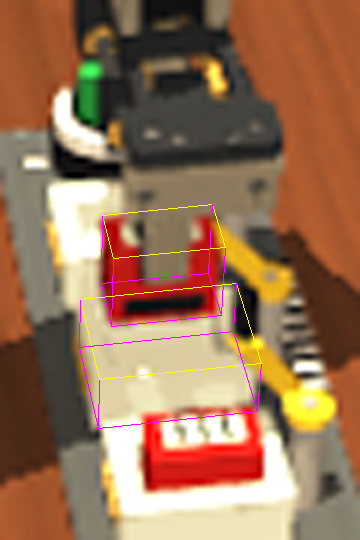

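```bash
python3 - <<'E'
from h import *
S=snap('side'); z=.1044-.0478
f=lambda a,b:(310+a/6-.5,185+b/6-.5)
a,b=at(S,*f(107,322),z),at(S,*f(218,312),z); m=(a+b)/2
print(a,b,np.hypot(*(b-a)[:2]),'centre',m[:2]+rz(-.029)@[0,.015])
E
```

```text
[0.53966693 0.07306344 0.0566    ] [0.59019003 0.07104107 0.0566    ] 0.05056355559746711 centre [0.56536342 0.08704595]
```

```bash
python3 -m handwheel '[{"travel":[0.08,0,-0.1],"rotation":[0,0,0],"hand":-1},{"travel":[0,0,-0.2],"rotation":[0,0,0],"hand":-1},{"travel":[0,0,-0.07],"rotation":[0,0,0],"hand":-1},{"travel":[0,0,-0.06],"rotation":[0,0,0],"hand":-1},{"travel":[0,0,-0.06],"rotation":[0,0,0],"hand":-1},{"travel":[0,0,0],"rotation":[0,0,0],"hand":-1}]'
```

```text
clock: 17.92
ee_pos: [0.5715, 0.084, 0.0795]
ee_rot: [1.0, -0.014, -0.002, 0.001]
contact_force: [-11.3, -1.4, 18.7]
width: 0.0298
gripper_force: 30.0
```

```bash
python3 -m handwheel '[{"travel":[-0.03,0,0],"rotation":[0,0,0],"hand":-1},{"travel":[-0.015,0,0],"rotation":[0,0,0],"hand":-1},{"travel":[0,0,-0.05],"rotation":[0,0,0],"hand":-1},{"travel":[0,0,0],"rotation":[0,0,0],"hand":-1}]'
```

```text
clock: 18.42
ee_pos: [0.5699, 0.0839, 0.0766]
ee_rot: [1.0, -0.015, -0.001, 0.001]
contact_force: [-8.4, -2.1, 16.9]
width: 0.0299
gripper_force: 30.0
```

```bash
python3 -m handwheel '[{"travel":[-0.025,0,0],"rotation":[0,0,0],"hand":-1},{"travel":[0,0,0],"rotation":[0,0,0],"hand":-1},{"travel":[0,0,-0.05],"rotation":[0,0,0],"hand":-1},{"travel":[0,0,0],"rotation":[0,0,0],"hand":-1}]'
```

```text
clock: 18.92
ee_pos: [0.5685, 0.0839, 0.0734]
ee_rot: [1.0, -0.015, -0.001, 0.001]
contact_force: [-8.9, -2.3, 14.4]
width: 0.0297
gripper_force: 30.0
```

```bash
python3 -m handwheel '[{"travel":[-0.03,-0.01,0],"rotation":[0,0,0],"hand":-1},{"travel":[0,0,-0.08],"rotation":[0,0,0],"hand":-1},{"travel":[0,0,-0.08],"rotation":[0,0,0],"hand":-1},{"travel":[0,0,0],"rotation":[0,0,0],"hand":-1}]'
```

```text
clock: 19.42
ee_pos: [0.567, 0.0838, 0.0656]
ee_rot: [1.0, -0.014, -0.001, 0.001]
contact_force: [-11.7, -1.9, 28.2]
width: 0.0296
gripper_force: 30.0
```

```bash
python3 -m handwheel '[{"travel":[-0.04,-0.01,0],"rotation":[0,0,0],"hand":-1},{"travel":[0,0,-0.04],"rotation":[0,0,0],"hand":-1},{"travel":[0,0,0],"rotation":[0,0,0],"hand":-1}]'
```

```text
clock: 19.8
ee_pos: [0.567, 0.0838, 0.0652]
ee_rot: [1.0, -0.014, 0.002, 0.0]
contact_force: [-11.3, -2.3, 38.0]
width: 0.0298
gripper_force: 30.0
```

```bash
python3 -m handwheel '[{"travel":[0.02,0,0.05],"rotation":[0,0,0],"hand":-1},{"travel":[0,0,0],"rotation":[0,0,0],"hand":0},{"travel":[0,0,0],"rotation":[0,0,0],"hand":0},{"travel":[0,0,0.5],"rotation":[0,0,0],"hand":0},{"travel":[0,0,0.6],"rotation":[0,0,0],"hand":0.3},{"travel":[0,0,0.6],"rotation":[0,0,0],"hand":0.3},{"travel":[0.1,-0.7,0],"rotation":[0,0,-0.5],"hand":0.3},{"travel":[0.1,-0.7,0],"rotation":[0,0,-0.5],"hand":0.3},{"travel":[0.1,-0.7,0],"rotation":[0,0,-0.5],"hand":0.3},{"travel":[0.1,-0.7,0],"rotation":[0,0,-0.5],"hand":0.3}]'
python3 - <<'E'
from h import *
s0=st();T,S=snap('top'),snap('side')
b=[]
for i in range(2):
    p=np.array([.569,0])+rz(-.029)@[0,.085*i]; b.append(box(*p,-.029,.05,.03,.014,.054))
overlay([(S,(315,200,370,285),b),(T,(280,200,345,240),b)],'ov5.png',6)
for r in carts(T,S,'red'): print(*r)
E
```

```text
clock: 21.05
ee_pos: [0.5904, -0.0863, 0.1643]
ee_rot: [0.995, -0.102, -0.0, -0.0]
contact_force: [0.0, 0.6, -0.6]
width: 0.0594
gripper_force: 0.0
t 21.05 p [ 0.5904 -0.0863  0.1643] yaw -0.205 tilt [-0. -0.] F [ 0.   0.6 -0.6] T [ 0.03 -0.03  0.01] w 0.0594 g 0.0 j [ 0.3   0.48 -0.27  1.78  0.16  0.9  -1.82]
[ 0.6127 -0.2906 -0.3419] 0.424 [426. 210.]
[0.5719 0.0877 3.1698] 1.328 [298. 219.]
[0.5713 0.002  0.0237] 1.264 [327. 223.]
[0.3879 0.2405 1.3713] 0.916 [243. 282.]
```

View pics/ov5.png

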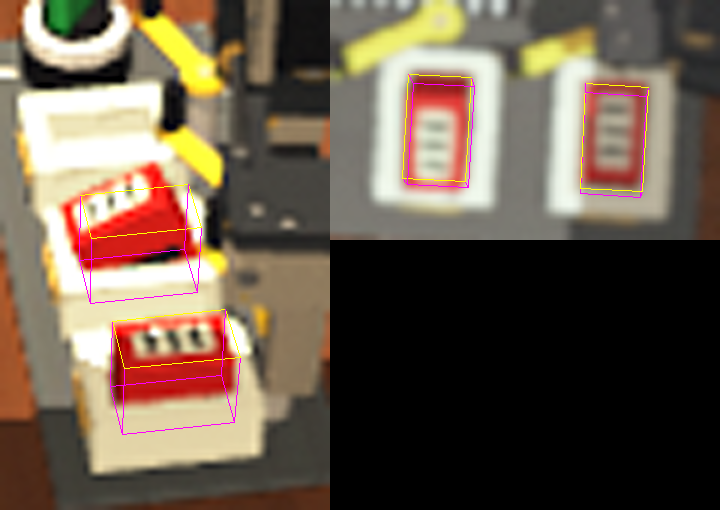

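Socket 0 is seated. The cartridge in socket 1 hung up on the +x edge and is tilted by about 20°; I'll mend that after placing the third.

```bash
python3 -m handwheel '[{"travel":[0.05,-0.6,0],"rotation":[0,0,-0.72],"hand":0.15},{"travel":[0.08,-0.7,0],"rotation":[0,0,-0.72],"hand":0.15},{"travel":[0.1,-0.7,0],"rotation":[0,0,0],"hand":0.15},{"travel":[0.1,-0.7,0],"rotation":[0,0,0],"hand":0.15},{"travel":[0.02,-0.7,0],"rotation":[0,0,0],"hand":0.15},{"travel":[0,0,0],"rotation":[0,0,0],"hand":0.15}]'
```

```text
clock: 21.9
ee_pos: [0.6103, -0.293, 0.1637]
ee_rot: [0.986, -0.166, -0.001, 0.001]
contact_force: [0.1, 0.7, 0.6]
width: 0.0527
gripper_force: 0.0
```

```bash
python3 -m handwheel '[{"travel":[0,0.03,-0.6],"rotation":[0,0,0],"hand":0.15},{"travel":[0,0,-0.6],"rotation":[0,0,0],"hand":0.15},{"travel":[0,0,-0.5],"rotation":[0,0,0],"hand":0.15},{"travel":[0,0,-0.24],"rotation":[0,0,0],"hand":0.15},{"travel":[0,0,0],"rotation":[0,0,0],"hand":-1},{"travel":[0,0,0],"rotation":[0,0,0],"hand":-1},{"travel":[0,0,0],"rotation":[0,0,0],"hand":-1},{"travel":[0,0,0],"rotation":[0,0,0],"hand":-1}]'
python3 -m handwheel '[{"travel":[0,0,0.6],"rotation":[0,0,0],"hand":-1},{"travel":[0,0,0.6],"rotation":[0,0,0],"hand":-1},{"travel":[0,0,0.6],"rotation":[0,0,0],"hand":-1},{"travel":[0,0,0],"rotation":[0,0,0],"hand":-1}]'
```

```text
clock: 22.9
ee_pos: [0.6124, -0.2875, 0.05]
ee_rot: [0.986, -0.164, 0.001, 0.0]
contact_force: [-0.4, -0.4, 4.8]
width: 0.0292
gripper_force: 30.0
clock: 23.4
ee_pos: [0.6135, -0.2878, 0.1602]
ee_rot: [0.986, -0.164, 0.003, 0.001]
contact_force: [0.2, 0.1, -1.4]
width: 0.0296
gripper_force: 30.0
```

```bash
python3 -m handwheel '[{"travel":[-0.06,0.5,0],"rotation":[0,0,0.5],"hand":-1},{"travel":[-0.06,0.7,0],"rotation":[0,0,0.7],"hand":-1},{"travel":[-0.06,0.7,0],"rotation":[0,0,0.7],"hand":-1},{"travel":[-0.06,0.7,0],"rotation":[0,0,0.7],"hand":-1},{"travel":[-0.06,0.7,0],"rotation":[0,0,0.7],"hand":-1},{"travel":[-0.06,0.7,0],"rotation":[0,0,0.13],"hand":-1},{"travel":[-0.06,0.7,0],"rotation":[0,0,0],"hand":-1},{"travel":[-0.06,0.7,0],"rotation":[0,0,0],"hand":-1},{"travel":[-0.06,0.7,0],"rotation":[0,0,0],"hand":-1},{"travel":[-0.06,0.7,0],"rotation":[0,0,0],"hand":-1},{"travel":[-0.06,0.7,0],"rotation":[0,0,0],"hand":-1},{"travel":[0,0,0],"rotation":[0,0,0],"hand":-1}]'
python3 -m handwheel '[{"travel":[0,0,-0.3],"rotation":[0,0,0],"hand":-1},{"travel":[0,0,-0.3],"rotation":[0,0,0],"hand":-1},{"travel":[0,0,-0.2],"rotation":[0,0,0],"hand":-1},{"travel":[0,0,0],"rotation":[0,0,0],"hand":-1}]'
python3 - <<'E'
from h import *
s0=st();S=snap('side')
x,y,z=s0['ee_pos']
c=[box(x,y,-.029,.05,.03,z-.05,z-.01)]
p=np.array([.569,0])+rz(-.029)@[0,.17]
d=[box(*p,-.029,.074,.056,.006,.036),box(*p,-.029,.053,.033,.014,.036)]
overlay([(S,(315,180,365,255),c+d)],'ov6.png',8)
E
```

```text
clock: 24.9
ee_pos: [0.5701, 0.1674, 0.1554]
ee_rot: [1.0, -0.011, -0.001, -0.001]
contact_force: [0.1, -1.4, -1.2]
width: 0.0297
gripper_force: 30.0
clock: 25.4
ee_pos: [0.5711, 0.1619, 0.1067]
ee_rot: [1.0, -0.015, -0.001, 0.0]
contact_force: [-0.3, -0.2, -1.6]
width: 0.0292
gripper_force: 30.0
t 25.4 p [0.5711 0.1619 0.1067] yaw -0.031 tilt [-0.001  0.   ] F [-0.3 -0.2 -1.6] T [0.02 0.03 0.  ] w 0.0292 g 30.0 j [-0.08  0.56 -0.33  1.82  0.24  0.81 -2.14]
```

View pics/ov6.png

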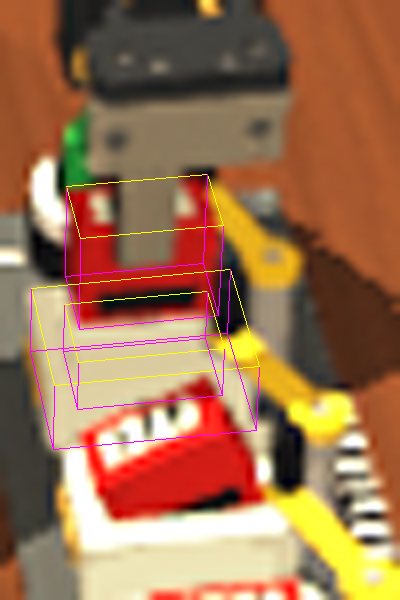

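```bash
python3 -m handwheel '[{"travel":[0.02,0.12,0],"rotation":[0,0,0],"hand":-1},{"travel":[0,0,-0.15],"rotation":[0,0,0],"hand":-1},{"travel":[0,0,-0.15],"rotation":[0,0,0],"hand":-1},{"travel":[0,0,0],"rotation":[0,0,0],"hand":-1},{"travel":[0,0,0],"rotation":[0,0,0],"hand":-1}]'
python3 -m handwheel '[{"travel":[0,0,-0.05],"rotation":[0,0,0],"hand":-1},{"travel":[0,0,0],"rotation":[0,0,0],"hand":-1}]'
```

```text
clock: 26.08
ee_pos: [0.5731, 0.1701, 0.0904]
ee_rot: [1.0, -0.015, -0.0, 0.0]
contact_force: [-0.3, -0.6, -1.4]
width: 0.0294
gripper_force: 30.0
clock: 26.32
ee_pos: [0.5731, 0.17, 0.0874]
ee_rot: [1.0, -0.015, -0.0, 0.0]
contact_force: [0.5, 0.8, -0.6]
width: 0.0296
gripper_force: 30.0
```

```bash
python3 -m handwheel '[{"travel":[0,-0.01,-0.03],"rotation":[0,0,0],"hand":-1},{"travel":[0,0,0],"rotation":[0,0,0],"hand":-1}]'
python3 -m handwheel '[{"travel":[0,0,-0.03],"rotation":[0,0,0],"hand":-1},{"travel":[0,0,0],"rotation":[0,0,0],"hand":-1}]'
python3 -m handwheel '[{"travel":[0,0,-0.03],"rotation":[0,0,0],"hand":-1},{"travel":[0,0,0],"rotation":[0,0,0],"hand":-1}]'
```

```text
clock: 26.58
ee_pos: [0.5731, 0.1693, 0.0856]
ee_rot: [1.0, -0.015, -0.0, 0.0]
contact_force: [1.2, 0.8, -0.7]
width: 0.0296
gripper_force: 30.0
clock: 26.82
ee_pos: [0.573, 0.1695, 0.0837]
ee_rot: [1.0, -0.015, -0.0, 0.0]
contact_force: [-0.7, -0.6, -0.4]
width: 0.0295
gripper_force: 30.0
clock: 27.08
ee_pos: [0.573, 0.1695, 0.0819]
ee_rot: [1.0, -0.015, -0.0, 0.0]
contact_force: [-1.1, 0.2, -0.0]
width: 0.0299
gripper_force: 30.0
```

```bash
python3 -m handwheel '[{"travel":[0,0,-0.04],"rotation":[0,0,0],"hand":-1},{"travel":[0,0,-0.04],"rotation":[0,0,0],"hand":-1},{"travel":[0,0,0],"rotation":[0,0,0],"hand":-1}]'
python3 -m handwheel '[{"travel":[0,0,-0.05],"rotation":[0,0,0],"hand":-1},{"travel":[0,0,-0.05],"rotation":[0,0,0],"hand":-1},{"travel":[0,0,0],"rotation":[0,0,0],"hand":-1}]'
```

```text
clock: 27.45
ee_pos: [0.5729, 0.1694, 0.077]
ee_rot: [1.0, -0.015, -0.0, 0.0]
contact_force: [-0.3, 0.1, -0.6]
width: 0.0296
gripper_force: 30.0
clock: 27.82
ee_pos: [0.5729, 0.1694, 0.0709]
ee_rot: [1.0, -0.015, -0.0, 0.0]
contact_force: [0.2, -0.0, -0.4]
width: 0.0293
gripper_force: 30.0
```

```bash
python3 -m handwheel '[{"travel":[0,0,-0.06],"rotation":[0,0,0],"hand":-1},{"travel":[0,0,-0.05],"rotation":[0,0,0],"hand":-1},{"travel":[0,0,0],"rotation":[0,0,0],"hand":-1}]'
python3 -m handwheel '[{"travel":[0,0,0],"rotation":[0,0,0],"hand":0},{"travel":[0,0,0],"rotation":[0,0,0],"hand":0},{"travel":[0,0,0.3],"rotation":[0,0,0],"hand":0},{"travel":[0,0,0.6],"rotation":[0,0,0],"hand":0},{"travel":[-0.07,-0.7,0],"rotation":[0,0,0],"hand":0},{"travel":[-0.07,-0.7,0],"rotation":[0,0,0],"hand":0},{"travel":[0,0,-0.3],"rotation":[0,0,0],"hand":0},{"travel":[0,0,0],"rotation":[0,0,0],"hand":0}]'
```

```text
clock: 28.2
ee_pos: [0.5729, 0.1695, 0.0643]
ee_rot: [1.0, -0.015, -0.0, 0.0]
contact_force: [-0.0, -0.4, 0.2]
width: 0.0298
gripper_force: 30.0
clock: 29.2
ee_pos: [0.5641, 0.086, 0.1003]
ee_rot: [1.0, -0.015, -0.001, -0.0]
contact_force: [0.5, 0.1, -0.1]
width: 0.0461
gripper_force: 0.0
```

```bash
python3 -m handwheel '[{"travel":[0,-0.02,-0.3],"rotation":[0,0,0],"hand":0},{"travel":[0,0,-0.27],"rotation":[0,0,0],"hand":0},{"travel":[0,0,0],"rotation":[0,0,0],"hand":-1},{"travel":[0,0,0],"rotation":[0,0,0],"hand":-1},{"travel":[0,0,0],"rotation":[0,0,0],"hand":-1},{"travel":[0,0,0],"rotation":[0,0,0],"hand":-1}]'
python3 -m handwheel '[{"travel":[0,0,0.2],"rotation":[0,0,0],"hand":-1},{"travel":[0,0,0.4],"rotation":[0,0,0],"hand":-1},{"travel":[0,0,0.4],"rotation":[0,0,0],"hand":-1},{"travel":[-0.1,0,0.3],"rotation":[0,0,0],"hand":-1},{"travel":[0,0,0],"rotation":[0,0,0],"hand":-1}]'
python3 - <<'E'
from h import *
s0=st();S=snap('side');T=snap('top')
p=np.array([.569,0])+rz(-.029)@[0,.17]
d=[box(*p,-.029,.05,.03,.014,.054)]
overlay([(S,(310,165,370,255),d),(T,(250,190,280,240),d)],'ov7.png',6)
E
```

```text
clock: 29.95
ee_pos: [0.565, 0.0844, 0.0669]
ee_rot: [1.0, -0.015, 0.0, -0.0]
contact_force: [-1.5, 0.1, -0.7]
width: 0.0299
gripper_force: 30.0
clock: 30.58
ee_pos: [0.5591, 0.0845, 0.1463]
ee_rot: [1.0, -0.015, 0.001, -0.0]
contact_force: [-0.2, -1.1, -0.8]
width: 0.0297
gripper_force: 30.0
t 30.57 p [0.5591 0.0845 0.1463] yaw -0.029 tilt [ 0.001 -0.   ] F [-0.2 -1.1 -0.8] T [0.03 0.02 0.08] w 0.0297 g 30.0 j [ 0.07  0.46 -0.35  1.87  0.21  0.84 -1.99]
```

View pics/ov7.png

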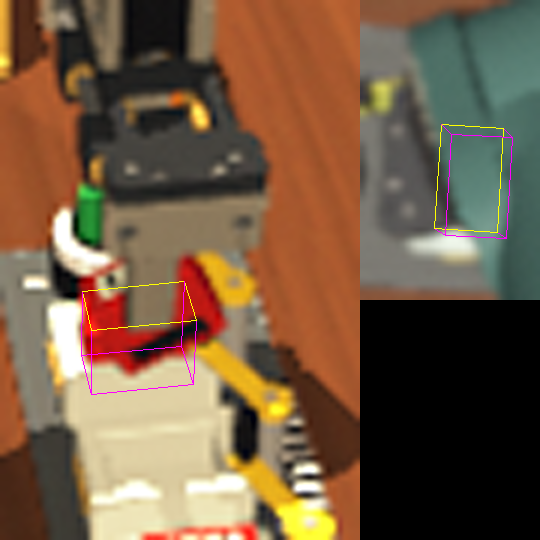

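```bash
python3 -m handwheel '[{"travel":[-0.1,-0.6,0.1],"rotation":[0,0.95,0],"hand":-1},{"travel":[-0.2,-0.7,0],"rotation":[0,0.95,0],"hand":-1},{"travel":[-0.2,-0.7,0],"rotation":[0,0.95,0],"hand":-1},{"travel":[-0.2,-0.7,0],"rotation":[0,0.95,0],"hand":-1},{"travel":[-0.1,-0.7,0],"rotation":[0,0.95,0],"hand":-1},{"travel":[0,-0.2,-0.5],"rotation":[0,0,0],"hand":-1},{"travel":[0,0,-0.4],"rotation":[0,0,0],"hand":-1},{"travel":[0,0,0],"rotation":[0,0,0],"hand":-1}]'
python3 - <<'E'
from h import *
s0=st();S=snap('side');T=snap('top')
overlay([(S,(290,220,390,330),[])],'s8.png',5)
E
```

```text
clock: 31.68
ee_pos: [0.5088, -0.1315, 0.094]
ee_rot: [0.978, -0.014, -0.209, 0.002]
contact_force: [1.0, -0.1, -0.4]
width: 0.0299
gripper_force: 30.0
t 31.68 p [ 0.5088 -0.1315  0.094 ] yaw -0.03 tilt [-0.209  0.002] F [ 1.  -0.1 -0.4] T [ 0.06 -0.42 -0.02] w 0.0299 g 30.0 j [ 0.34  0.68 -0.26  1.7   0.21  1.21 -1.62]
```

View pics/s8.png

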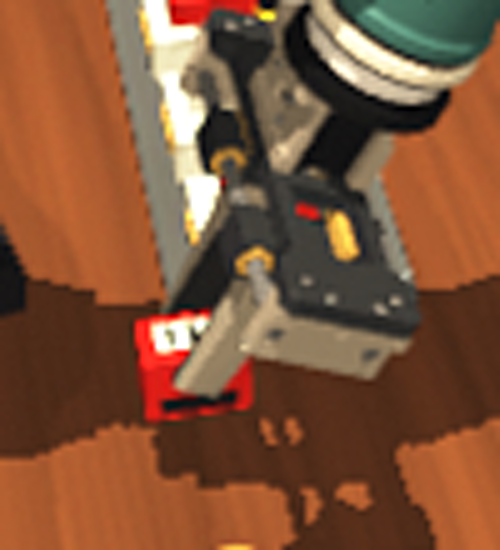

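```bash
python3 -m handwheel '[{"travel":[0,0,-0.35],"rotation":[0,0,0],"hand":-1},{"travel":[0,0,-0.3],"rotation":[0,0,0],"hand":-1},{"travel":[0,0,0],"rotation":[0,0,0],"hand":-1}]'
python3 -m handwheel '[{"travel":[0,0,-0.08],"rotation":[0,0,0],"hand":-1},{"travel":[0,0,0],"rotation":[0,0,0],"hand":-1}]'
python3 -m handwheel '[{"travel":[0,0,-0.06],"rotation":[0,0,0],"hand":-1},{"travel":[0,0,0],"rotation":[0,0,0],"hand":-1}]'
```

```text
clock: 32.15
ee_pos: [0.5094, -0.1314, 0.0558]
ee_rot: [0.978, -0.014, -0.208, 0.003]
contact_force: [-0.4, 0.9, -0.1]
width: 0.0297
gripper_force: 30.0
clock: 32.4
ee_pos: [0.5108, -0.1317, 0.0527]
ee_rot: [0.979, -0.014, -0.206, 0.003]
contact_force: [-0.3, 0.1, 0.2]
width: 0.0299
gripper_force: 30.0
clock: 32.65
ee_pos: [0.5107, -0.1317, 0.0491]
ee_rot: [0.978, -0.015, -0.206, 0.003]
contact_force: [-0.6, -0.6, -0.2]
width: 0.0299
gripper_force: 30.0
```

```bash
python3 -m handwheel '[{"travel":[0,0,-0.05],"rotation":[0,0,0],"hand":-1},{"travel":[0,0,0],"rotation":[0,0,0],"hand":-1}]'
python3 -m handwheel '[{"travel":[0,0,-0.05],"rotation":[0,0,0],"hand":-1},{"travel":[0,0,0],"rotation":[0,0,0],"hand":-1}]'
python3 -m handwheel '[{"travel":[0,0,-0.05],"rotation":[0,0,0],"hand":-1},{"travel":[0,0,0],"rotation":[0,0,0],"hand":-1}]'
```

```text
clock: 32.9
ee_pos: [0.5106, -0.1317, 0.0459]
ee_rot: [0.978, -0.014, -0.206, 0.003]
contact_force: [-0.8, -0.3, -1.0]
width: 0.0297
gripper_force: 30.0
clock: 33.15
ee_pos: [0.5111, -0.1317, 0.0438]
ee_rot: [0.979, -0.014, -0.206, 0.003]
contact_force: [0.4, -0.8, 3.8]
width: 0.0298
gripper_force: 30.0
clock: 33.4
ee_pos: [0.5123, -0.1323, 0.0424]
ee_rot: [0.979, -0.015, -0.205, 0.004]
contact_force: [1.1, -0.5, 13.7]
width: 0.0295
gripper_force: 30.0
```

```bash
python3 -m handwheel '[{"travel":[0,0,0],"rotation":[0,0,0],"hand":0.2},{"travel":[0,0,0],"rotation":[0,0,0],"hand":0.2},{"travel":[0.1,0,0.4],"rotation":[0,0,0],"hand":0.2},{"travel":[0.1,0,0.6],"rotation":[0,0,0],"hand":0.2},{"travel":[0,0,0.6],"rotation":[0,0,0],"hand":0.2},{"travel":[0,0.4,0.3],"rotation":[0,-0.95,0],"hand":0.2},{"travel":[0,0.7,0],"rotation":[0,-0.95,0],"hand":0.2},{"travel":[0,0.7,0],"rotation":[0,-0.95,0],"hand":0.2},{"travel":[0,0.7,0],"rotation":[0,-0.95,0],"hand":0.2},{"travel":[0,0.7,0],"rotation":[0,-0.95,0],"hand":0.2},{"travel":[0,0,0],"rotation":[0,0,0],"hand":0.2}]'
python3 - <<'E'
from h import *
st();T,S=snap('top','top9.png'),snap('side','side9.png')
for r in carts(T,S,'red'): print(*r)
E
```

```text
clock: 34.78
ee_pos: [0.521, 0.0641, 0.1542]
ee_rot: [1.0, -0.011, -0.0, -0.001]
contact_force: [0.3, -0.5, -0.4]
width: 0.0552
gripper_force: 0.0
t 34.77 p [0.521  0.0641 0.1542] yaw -0.023 tilt [-0.    -0.001] F [ 0.3 -0.5 -0.4] T [ 0.03  0.01 -0.01] w 0.0552 g 0.0 j [ 0.12  0.39 -0.37  1.96  0.19  0.82 -1.95]
[ 0.5064 -0.1319 -0.0293] 0.269 [371. 244.]
[0.3879 0.2402 1.3883] 0.877 [243. 282.]
```

```bash
python3 -m handwheel '[{"travel":[-0.05,-0.6,0],"rotation":[0,0,0],"hand":0.2},{"travel":[-0.05,-0.7,0],"rotation":[0,0,0],"hand":0.2},{"travel":[-0.08,-0.7,0],"rotation":[0,0,-0.05],"hand":0.2},{"travel":[-0.08,-0.7,0],"rotation":[0,0,0],"hand":0.2},{"travel":[-0.03,-0.55,0],"rotation":[0,0,0],"hand":0.2},{"travel":[0,0,-0.6],"rotation":[0,0,0],"hand":0.2},{"travel":[0,0,-0.6],"rotation":[0,0,0],"hand":0.2},{"travel":[0,0,0],"rotation":[0,0,0],"hand":0.2}]'
```

```text
clock: 35.88
ee_pos: [0.503, -0.1359, 0.0796]
ee_rot: [1.0, -0.018, -0.003, -0.001]
contact_force: [0.4, -0.4, 0.4]
width: 0.055
gripper_force: 0.0
```

```bash
python3 -m handwheel '[{"travel":[0.02,0.06,-0.1],"rotation":[0,-0.07,0.08],"hand":0.2},{"travel":[0,0,-0.2],"rotation":[0,0,0],"hand":0.2},{"travel":[0,0,-0.2],"rotation":[0,0,0],"hand":0.2},{"travel":[0,0,0],"rotation":[0,0,0],"hand":0.2},{"travel":[0,0,0],"rotation":[0,0,0],"hand":-1},{"travel":[0,0,0],"rotation":[0,0,0],"hand":-1},{"travel":[0,0,0],"rotation":[0,0,0],"hand":-1},{"travel":[0,0,0],"rotation":[0,0,0],"hand":-1}]'
python3 -m handwheel '[{"travel":[0,0,0.6],"rotation":[0,0,0],"hand":-1},{"travel":[0,0,0.6],"rotation":[0,0,0],"hand":-1},{"travel":[0,0,0.6],"rotation":[0,0,0],"hand":-1},{"travel":[0,0,0],"rotation":[0,0,0],"hand":-1}]'
```

```text
clock: 36.88
ee_pos: [0.5068, -0.1312, 0.0524]
ee_rot: [1.0, -0.014, 0.003, 0.0]
contact_force: [-0.5, -0.4, 2.1]
width: 0.0296
gripper_force: 30.0
clock: 37.38
ee_pos: [0.5083, -0.1314, 0.1627]
ee_rot: [1.0, -0.014, 0.006, 0.001]
contact_force: [-0.1, 0.4, -1.2]
width: 0.0293
gripper_force: 30.0
```

```bash
python3 -m handwheel '[{"travel":[0.16,0.4,0],"rotation":[0,0,0],"hand":-1},{"travel":[0.16,0.6,0],"rotation":[0,0,0],"hand":-1},{"travel":[0.16,0.6,0],"rotation":[0,0,0],"hand":-1},{"travel":[0.16,0.6,0],"rotation":[0,0,0],"hand":-1},{"travel":[0.16,0.6,0],"rotation":[0,0,0],"hand":-1},{"travel":[0.16,0.5,0],"rotation":[0,0,0],"hand":-1},{"travel":[0.05,0.3,0],"rotation":[0,0,0],"hand":-1},{"travel":[0,0,0],"rotation":[0,0,0],"hand":-1},{"travel":[0,0,-0.5],"rotation":[0,0,0],"hand":-1},{"travel":[0,0,-0.5],"rotation":[0,0,0],"hand":-1},{"travel":[0,0,0],"rotation":[0,0,0],"hand":-1}]'
python3 - <<'E'
from h import *
s=st();S=snap('side')
x,y,z=s['ee_pos']
# measure cart in hand: red mask in side view, bottom edge; fit level box with finger ignored
m=cv2.morphologyEx(cmask(S,'red'),cv2.MORPH_CLOSE,cv2.getStructuringElement(cv2.MORPH_ELLIPSE,(5,5)))
yy,xx=np.mgrid[:480,:640];u=proj(S,[x,y,z-.03]); near=np.hypot(xx-u[0],yy-u[1])<17
fing=draw(S,[box(x+.001,y-.03,-.029,.026,.026,z-.024,z+.04)],[0,0,640,480])
ig=(fing>0)|(yy<u[1]-7)
for dz in(.0524,.05):
  print(fit([(S,(m*near).astype(np.float32),ig.astype(float))],lambda q:[box(*q,.05,.03,z-dz,z-dz+.04)],[x,y,-.029],(.004,.004,.05)))
E
```

```text
clock: 38.75
ee_pos: [0.5651, 0.0826, 0.0978]
ee_rot: [1.0, -0.014, 0.0, 0.001]
contact_force: [0.1, -0.2, -1.3]
width: 0.0294
gripper_force: 30.0
t 38.75 p [0.5651 0.0826 0.0978] yaw -0.029 tilt [0.    0.001] F [ 0.1 -0.2 -1.3] T [0.02 0.05 0.01] w 0.0294 g 30.0 j [ 0.06  0.54 -0.34  1.88  0.25  0.76 -2.02]
(array([ 0.56411754,  0.08627384, -0.07297192]), np.float64(0.16904761904761906))
(array([ 0.56401769,  0.08565134, -0.07012332]), np.float64(0.1806547619047619))
```

```bash
python3 -m handwheel '[{"travel":[0.07,0.03,-0.05],"rotation":[0,0,0],"hand":-1},{"travel":[0,0,-0.06],"rotation":[0,0,0],"hand":-1},{"travel":[0,0,0],"rotation":[0,0,0],"hand":-1}]'
python3 -m handwheel '[{"travel":[0,0,-0.03],"rotation":[0,0,0],"hand":-1},{"travel":[0,0,0],"rotation":[0,0,0],"hand":-1}]'
python3 -m handwheel '[{"travel":[0,0,-0.03],"rotation":[0,0,0],"hand":-1},{"travel":[0,0,0],"rotation":[0,0,0],"hand":-1}]'
```

```text
clock: 39.17
ee_pos: [0.5714, 0.0867, 0.0937]
ee_rot: [1.0, -0.013, 0.003, -0.0]
contact_force: [0.5, -0.5, -0.9]
width: 0.0295
gripper_force: 30.0
clock: 39.42
ee_pos: [0.5712, 0.0867, 0.0917]
ee_rot: [1.0, -0.013, 0.003, 0.0]
contact_force: [0.3, 0.2, -0.2]
width: 0.0297
gripper_force: 30.0
clock: 39.67
ee_pos: [0.5712, 0.0867, 0.0897]
ee_rot: [1.0, -0.013, 0.003, 0.0]
contact_force: [-0.6, -0.4, 0.1]
width: 0.0294
gripper_force: 30.0
```

```bash
python3 -m handwheel '[{"travel":[-0.03,-0.04,0],"rotation":[0,0.06,0],"hand":-1},{"travel":[0,0,0],"rotation":[0,0,0],"hand":-1},{"travel":[0,0,-0.03],"rotation":[0,0,0],"hand":-1},{"travel":[0,0,0],"rotation":[0,0,0],"hand":-1}]'
python3 -m handwheel '[{"travel":[0,0,-0.02],"rotation":[0,0,0],"hand":-1},{"travel":[0,0,0],"rotation":[0,0,0],"hand":-1}]'
```

```text
clock: 40.17
ee_pos: [0.5697, 0.0843, 0.0881]
ee_rot: [1.0, -0.014, 0.001, -0.0]
contact_force: [0.8, -0.3, 0.3]
width: 0.029
gripper_force: 30.0
clock: 40.42
ee_pos: [0.5698, 0.0844, 0.0869]
ee_rot: [1.0, -0.013, 0.001, -0.0]
contact_force: [1.1, -0.4, -0.9]
width: 0.029
gripper_force: 30.0
```

Bottom at 0.0345 with no contact; continue gently.

```bash
python3 -m handwheel '[{"travel":[0,0,-0.03],"rotation":[0,0,0],"hand":-1},{"travel":[0,0,0],"rotation":[0,0,0],"hand":-1}]'
python3 -m handwheel '[{"travel":[0,0,-0.03],"rotation":[0,0,0],"hand":-1},{"travel":[0,0,0],"rotation":[0,0,0],"hand":-1}]'
python3 -m handwheel '[{"travel":[0,0,-0.03],"rotation":[0,0,0],"hand":-1},{"travel":[0,0,0],"rotation":[0,0,0],"hand":-1}]'
```

```text
clock: 40.67
ee_pos: [0.5697, 0.0844, 0.085]
ee_rot: [1.0, -0.013, 0.001, -0.0]
contact_force: [0.8, -0.0, -0.6]
width: 0.0296
gripper_force: 30.0
clock: 40.92
ee_pos: [0.5697, 0.0843, 0.0832]
ee_rot: [1.0, -0.014, 0.001, -0.0]
contact_force: [1.7, 0.8, -0.8]
width: 0.0294
gripper_force: 30.0
clock: 41.18
ee_pos: [0.5697, 0.0843, 0.0814]
ee_rot: [1.0, -0.014, 0.001, -0.0]
contact_force: [1.6, -0.2, -0.8]
width: 0.0295
gripper_force: 30.0
```

```bash
python3 -m handwheel '[{"travel":[0.01,0,-0.06],"rotation":[0,0,0],"hand":-1},{"travel":[0,0,-0.06],"rotation":[0,0,0],"hand":-1},{"travel":[0,0,0],"rotation":[0,0,0],"hand":-1}]'
python3 -m handwheel '[{"travel":[0,0,-0.06],"rotation":[0,0,0],"hand":-1},{"travel":[0,0,-0.05],"rotation":[0,0,0],"hand":-1},{"travel":[0,0,-0.02],"rotation":[0,0,0],"hand":-1},{"travel":[0,0,0],"rotation":[0,0,0],"hand":-1}]'
```

```text
clock: 41.55
ee_pos: [0.5697, 0.0844, 0.0737]
ee_rot: [1.0, -0.013, -0.0, 0.0]
contact_force: [1.8, 1.1, -0.9]
width: 0.0295
gripper_force: 30.0
clock: 42.05
ee_pos: [0.5699, 0.0843, 0.0664]
ee_rot: [1.0, -0.013, 0.0, 0.0]
contact_force: [-0.1, 0.3, 1.6]
width: 0.0296
gripper_force: 30.0
```

```bash
python3 -m handwheel '[{"travel":[0,0,0],"rotation":[0,0,0],"hand":0},{"travel":[0,0,0],"rotation":[0,0,0],"hand":0},{"travel":[0,0,0.3],"rotation":[0,0,0],"hand":0},{"travel":[0,0,0.6],"rotation":[0,0,0],"hand":0},{"travel":[0,0,0.6],"rotation":[0,0,0],"hand":0},{"travel":[0.1,0.6,0],"rotation":[0,0,0],"hand":0},{"travel":[0.2,0.6,0],"rotation":[0,0,0],"hand":0},{"travel":[0.2,0.6,0],"rotation":[0,0,0],"hand":0},{"travel":[0.1,0.4,0],"rotation":[0,0,0],"hand":0},{"travel":[0,0,0],"rotation":[0,0,0],"hand":0}]'
python3 - <<'E'
from h import *
st();S=snap('side');T=snap('top')
b=[box(*(np.array([.568,0])+rz(-.029)@[0,.085*i]),-.029,.05,.03,.014,.054) for i in range(3)]
overlay([(S,(310,180,370,285),b),(T,(222,190,345,250),[])],'ov10.png',5)
E
```

```text
clock: 43.3
ee_pos: [0.6058, 0.2183, 0.157]
ee_rot: [1.0, -0.012, 0.0, -0.0]
contact_force: [0.7, -0.8, -0.3]
width: 0.0459
gripper_force: 0.0
t 43.3 p [0.6058 0.2183 0.157 ] yaw -0.024 tilt [ 0. -0.] F [ 0.7 -0.8 -0.3] T [-0.06  0.03  0.04] w 0.0459 g 0.0 j [-0.13  0.57 -0.37  1.66  0.24  0.95 -2.18]
```

View pics/ov10.png

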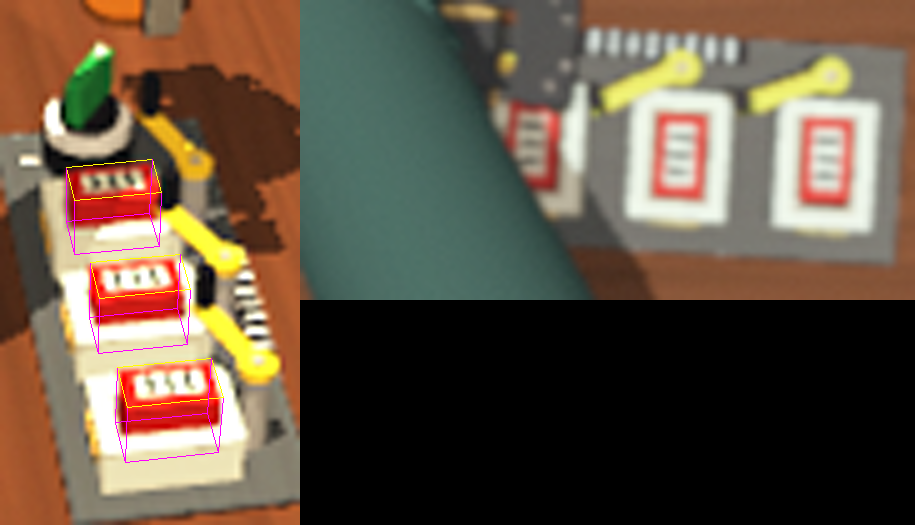

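All three cartridges sit level and home. Now the levers, starting with lever 2.

```bash
python3 -m handwheel '[{"travel":[0.04,-0.02,-0.6],"rotation":[0,0,0],"hand":0},{"travel":[0,0,-0.55],"rotation":[0,0,0],"hand":0},{"travel":[0,0,0],"rotation":[0,0,0],"hand":0},{"travel":[0,0,0],"rotation":[0,0,0],"hand":-1},{"travel":[0,0,0],"rotation":[0,0,0],"hand":-1},{"travel":[0,0,0],"rotation":[0,0,0],"hand":-1},{"travel":[0,0,0],"rotation":[0,0,0],"hand":-1}]'
python3 -m handwheel '[{"travel":[-0.16,-0.08,0],"rotation":[0,0,0],"hand":-1},{"travel":[-0.15,-0.1,0],"rotation":[0,0,0],"hand":-1},{"travel":[-0.11,-0.13,0],"rotation":[0,0,0],"hand":-1},{"travel":[-0.09,-0.15,0],"rotation":[0,0,0],"hand":-1},{"travel":[-0.05,-0.17,0],"rotation":[0,0,0],"hand":-1},{"travel":[-0.03,-0.17,0],"rotation":[0,0,0],"hand":-1},{"travel":[0,0,0],"rotation":[0,0,0],"hand":-1}]'
```

```text
clock: 44.28
ee_pos: [0.6088, 0.2171, 0.0886]
ee_rot: [1.0, -0.013, 0.001, -0.001]
contact_force: [-0.4, 2.6, 2.6]
width: 0.0111
gripper_force: 30.0
clock: 45.15
ee_pos: [0.5703, 0.1699, 0.0883]
ee_rot: [1.0, -0.012, -0.001, -0.001]
contact_force: [-7.2, 4.7, 8.1]
width: 0.011
gripper_force: 30.0
```

```bash
python3 -m handwheel '[{"travel":[0,-0.05,0],"rotation":[0,0,0],"hand":-1},{"travel":[0,-0.04,0],"rotation":[0,0,0],"hand":-1},{"travel":[0,0,0],"rotation":[0,0,0],"hand":-1}]'
python3 -m handwheel '[{"travel":[0,0,0],"rotation":[0,0,0],"hand":0},{"travel":[0,0,0],"rotation":[0,0,0],"hand":0},{"travel":[0,0,0.4],"rotation":[0,0,0],"hand":0},{"travel":[0,0,0.4],"rotation":[0,0,0],"hand":0},{"travel":[0.2,-0.3,0],"rotation":[0,0,0],"hand":0},{"travel":[0.25,-0.35,0],"rotation":[0,0,0],"hand":0},{"travel":[0,0,0],"rotation":[0,0,0],"hand":0}]'
```

```text
clock: 45.52
ee_pos: [0.5703, 0.1691, 0.0884]
ee_rot: [1.0, -0.011, -0.001, -0.004]
contact_force: [-7.0, 13.6, 4.5]
width: 0.0112
gripper_force: 30.0
clock: 46.4
ee_pos: [0.6013, 0.1183, 0.1342]
ee_rot: [1.0, -0.016, 0.0, 0.001]
contact_force: [-0.7, 0.4, -0.9]
width: 0.0462
gripper_force: 0.0
```

```bash
python3 -m handwheel '[{"travel":[-0.04,0.19,0],"rotation":[0,0,0],"hand":0},{"travel":[0,0,-0.4],"rotation":[0,0,0],"hand":0},{"travel":[0,0,-0.37],"rotation":[0,0,0],"hand":0},{"travel":[0,0,0],"rotation":[0,0,0],"hand":0},{"travel":[0,0,0],"rotation":[0,0,0],"hand":-1},{"travel":[0,0,0],"rotation":[0,0,0],"hand":-1},{"travel":[0,0,0],"rotation":[0,0,0],"hand":-1},{"travel":[0,0,0],"rotation":[0,0,0],"hand":-1}]'
python3 -m handwheel '[{"travel":[-0.13,-0.08,0],"rotation":[0,0,0],"hand":-1},{"travel":[-0.13,-0.1,0],"rotation":[0,0,0],"hand":-1},{"travel":[-0.1,-0.13,0],"rotation":[0,0,0],"hand":-1},{"travel":[-0.08,-0.14,0],"rotation":[0,0,0],"hand":-1},{"travel":[-0.04,-0.15,0],"rotation":[0,0,0],"hand":-1},{"travel":[-0.03,-0.16,0],"rotation":[0,0,0],"hand":-1},{"travel":[0,-0.03,0],"rotation":[0,0,0],"hand":-1},{"travel":[0,0,0],"rotation":[0,0,0],"hand":-1}]'
```

```text
clock: 47.4
ee_pos: [0.5992, 0.1309, 0.09]
ee_rot: [1.0, -0.015, 0.002, 0.002]
contact_force: [1.6, -6.0, 1.1]
width: 0.0109
gripper_force: 30.0
clock: 48.4
ee_pos: [0.5645, 0.0901, 0.0899]
ee_rot: [1.0, -0.012, -0.002, -0.001]
contact_force: [-7.4, 4.9, 6.1]
width: 0.0107
gripper_force: 30.0
```

```bash
python3 -m handwheel '[{"travel":[0.03,-0.06,0],"rotation":[0,0,0],"hand":-1},{"travel":[0,-0.06,0],"rotation":[0,0,0],"hand":-1},{"travel":[0,-0.04,0],"rotation":[0,0,0],"hand":-1},{"travel":[0,0,0],"rotation":[0,0,0],"hand":-1}]'
```

```text
clock: 48.9
ee_pos: [0.5647, 0.0842, 0.0899]
ee_rot: [1.0, -0.011, -0.003, -0.003]
contact_force: [-11.5, 12.8, 8.2]
width: 0.0107
gripper_force: 30.0
```

```bash
python3 -m handwheel '[{"travel":[0,0,0],"rotation":[0,0,0],"hand":0},{"travel":[0,0,0],"rotation":[0,0,0],"hand":0},{"travel":[0,0,0.4],"rotation":[0,0,0],"hand":0},{"travel":[0,0,0.4],"rotation":[0,0,0],"hand":0},{"travel":[0.3,-0.3,0],"rotation":[0,0,0],"hand":0},{"travel":[0.28,-0.25,0],"rotation":[0,0,0],"hand":0},{"travel":[0,0,0],"rotation":[0,0,0],"hand":0}]'
```

```text
clock: 49.78
ee_pos: [0.6049, 0.0417, 0.1373]
ee_rot: [1.0, -0.016, 0.001, 0.0]
contact_force: [-0.4, -0.5, 0.6]
width: 0.0462
gripper_force: 0.0
```

```bash
python3 -m handwheel '[{"travel":[0,0,-0.4],"rotation":[0,0,0],"hand":0},{"travel":[0,0,-0.42],"rotation":[0,0,0],"hand":0},{"travel":[0,0,0],"rotation":[0,0,0],"hand":0},{"travel":[0,0,0],"rotation":[0,0,0],"hand":-1},{"travel":[0,0,0],"rotation":[0,0,0],"hand":-1},{"travel":[0,0,0],"rotation":[0,0,0],"hand":-1},{"travel":[0,0,0],"rotation":[0,0,0],"hand":-1}]'
```

```text
clock: 50.65
ee_pos: [0.6038, 0.0464, 0.0888]
ee_rot: [1.0, -0.013, 0.001, -0.001]
contact_force: [-1.3, 5.1, 1.4]
width: 0.0108
gripper_force: 30.0
```

```bash
python3 -m handwheel '[{"travel":[-0.15,-0.06,0],"rotation":[0,0,0],"hand":-1},{"travel":[-0.14,-0.1,0],"rotation":[0,0,0],"hand":-1},{"travel":[-0.11,-0.13,0],"rotation":[0,0,0],"hand":-1},{"travel":[-0.09,-0.15,0],"rotation":[0,0,0],"hand":-1},{"travel":[-0.05,-0.17,0],"rotation":[0,0,0],"hand":-1},{"travel":[-0.03,-0.17,0],"rotation":[0,0,0],"hand":-1},{"travel":[0,-0.06,0],"rotation":[0,0,0],"hand":-1},{"travel":[0,-0.04,0],"rotation":[0,0,0],"hand":-1},{"travel":[0,0,0],"rotation":[0,0,0],"hand":-1}]'
```

```text
clock: 51.78
ee_pos: [0.5665, -0.0011, 0.0885]
ee_rot: [1.0, -0.011, -0.002, -0.004]
contact_force: [-8.7, 15.9, 8.6]
width: 0.0108
gripper_force: 30.0
```

```bash
python3 -m handwheel '[{"travel":[0,0,0],"rotation":[0,0,0],"hand":0},{"travel":[0,0,0],"rotation":[0,0,0],"hand":0},{"travel":[0,0,0.5],"rotation":[0,0,0],"hand":0},{"travel":[0,0,0.6],"rotation":[0,0,0],"hand":0},{"travel":[0,-0.6,0],"rotation":[0,0,0],"hand":0},{"travel":[0,-0.6,0],"rotation":[0,0,0],"hand":0},{"travel":[0,-0.6,0],"rotation":[0,0,0],"hand":0},{"travel":[0,0,0],"rotation":[0,0,0],"hand":0}]'
python3 - <<'E'
from h import *
T,S=snap('top','top11.png'),snap('side','side11.png')
for s in(T,S):
    h=hsv(s); g=((abs(h[...,0].astype(int)-70)<15)&(h[...,1]>90)&(h[...,2]>50))
    u=proj(s,[.574,.2544,.06]); yy,xx=np.mgrid[:480,:640]; g&=np.hypot(xx-u[0],yy-u[1])<18
    ys,xs=np.nonzero(g); P=np.array([at(s,a,b,.07)[:2] for a,b in zip(xs,ys)]); w,V=np.linalg.eigh(np.cov(P.T))
    print(len(P),P.mean(0),np.sqrt(w),np.arctan2(V[1,1],V[0,1])%np.pi)
    m=g.astype(np.float32)
    f=[fit([(s,m,np.zeros((480,640)))],lambda q:[box(*q,.046,.012,.044,.074)],[.574,.2544,a],(.004,.004,.2)) for a in(.5,1.,1.5)]
    print(min(f,key=lambda r:r[1]))
a=cv2.imread('pics/top11.png')[190:250,222:352]; b=cv2.imread('pics/side11.png')[180:290,300:390]
ims=[cv2.resize(a,None,fx=4,fy=4,interpolation=3),cv2.resize(b,None,fx=3,fy=3,interpolation=3)]
H=max(i.shape[0] for i in ims); cv2.imwrite('pics/fin.png',np.hstack([cv2.copyMakeBorder(i,0,H-i.shape[0],0,0,0) for i in ims]))
# yellow lever angle check, top view
h=hsv(T); yl=(abs(h[...,0].astype(int)-26)<7)&(h[...,1]>120)&(h[...,2]>130); yl[:190]=0;yl[250:]=0;yl[:,:225]=0;yl[:,350:]=0
n,l,stt,c=cv2.connectedComponentsWithStats(yl.astype(np.uint8))
for i in range(1,n):
    if stt[i,4]>25:
        ys,xs=np.nonzero(l==i);P=np.array([at(T,a,b,.063)[:2] for a,b in zip(xs,ys)]);w,V=np.linalg.eigh(np.cov(P.T));print('lever',P.mean(0),np.arctan(V[1,1]/V[0,1]))
E
```

```text
clock: 52.78
ee_pos: [0.5691, -0.1218, 0.1541]
ee_rot: [1.0, -0.017, 0.0, 0.001]
contact_force: [0.8, -0.8, -0.1]
width: 0.046
gripper_force: 0.0
61 [0.57593239 0.25024788] [0.00445442 0.00903197] 0.9617881390660485
(array([0.5752332 , 0.24943895, 0.94962169]), np.float64(0.6805840163934426))
94 [0.56960387 0.23485961] [0.00606539 0.01827374] 1.1663255750779358
(array([0.57328385, 0.2517551 , 1.03779635]), np.float64(0.21077127659574468))
lever [0.60803341 0.16948656] -0.07355211397427168
lever [0.60446419 0.08552863] -0.03531209143618131
lever [ 6.04228944e-01 -1.86414647e-04] -0.018392131830185992
```

```bash
python3 -m handwheel '[{"travel":[0,0.5,0],"rotation":[0,0,1],"hand":0},{"travel":[0,0.5,0],"rotation":[0,0,1],"hand":0},{"travel":[0,0.5,0],"rotation":[0,0,1],"hand":0},{"travel":[0,0.5,0],"rotation":[0,0,1],"hand":0},{"travel":[0,0.5,0],"rotation":[0,0,1],"hand":0},{"travel":[0,0.5,0],"rotation":[0,0,1],"hand":0},{"travel":[0,0.5,0],"rotation":[0,0,1],"hand":0},{"travel":[0,0.5,0],"rotation":[0,0,1],"hand":0},{"travel":[0,0.5,0],"rotation":[0,0,1],"hand":0},{"travel":[0,0.5,0],"rotation":[0,0,1],"hand":0},{"travel":[0,0.5,0],"rotation":[0,0,1],"hand":0},{"travel":[0,0.5,0],"rotation":[0,0,1],"hand":0}]'
python3 -m handwheel '[{"travel":[0,0,0],"rotation":[0,0,1],"hand":0},{"travel":[0,0,0],"rotation":[0,0,1],"hand":0},{"travel":[0,0,0],"rotation":[0,0,1],"hand":0},{"travel":[0,0,0],"rotation":[0,0,1],"hand":0},{"travel":[0,0,0],"rotation":[0,0,1],"hand":0},{"travel":[0,0,0],"rotation":[0,0,1],"hand":0},{"travel":[0,0,0],"rotation":[0,0,1],"hand":0},{"travel":[0,0,0],"rotation":[0,0,1],"hand":0},{"travel":[0,0,0],"rotation":[0,0,1],"hand":0},{"travel":[0,0,0],"rotation":[0,0,1],"hand":0},{"travel":[0,0,0],"rotation":[0,0,1],"hand":0},{"travel":[0,0,0],"rotation":[0,0,1],"hand":0}]' >/dev/null; python3 -c "from h import *;st()"
```

```text
clock: 54.38
ee_pos: [0.5694, 0.2453, 0.154]
ee_rot: [0.871, 0.491, 0.0, -0.0]
contact_force: [0.5, -0.9, -0.3]
width: 0.0459
gripper_force: 0.0
t 55.88 p [0.5695 0.2442 0.154 ] yaw 2.073 tilt [ 0. -0.] F [-0.2  0.2 -0. ] T [-0.03 -0.08 -0.05] w 0.046 g 0.0 j [ 0.14  0.69 -0.86  1.7   0.59  1.03 -0.42]
```

```bash
python3 -m handwheel '[{"travel":[0,0,0],"rotation":[0,0,1],"hand":0},{"travel":[0,0,0],"rotation":[0,0,1],"hand":0},{"travel":[0,0,0],"rotation":[0,0,1],"hand":0},{"travel":[0,0,0],"rotation":[0,0,1],"hand":0},{"travel":[0,0,0],"rotation":[0,0,1],"hand":0},{"travel":[0,0,0],"rotation":[0,0,1],"hand":0},{"travel":[0,0,0],"rotation":[0,0,1],"hand":0},{"travel":[0,0,0],"rotation":[0,0,1],"hand":0},{"travel":[0,0,0],"rotation":[0,0,1],"hand":0},{"travel":[0,0,0],"rotation":[0,0,1],"hand":0},{"travel":[0,0,0],"rotation":[0,0,1],"hand":0},{"travel":[0,0,0],"rotation":[0,0,1],"hand":0}]' >/dev/null; python3 -c "from h import *;st()"
```

```text
t 57.38 p [0.5696 0.2441 0.154 ] yaw 3.119 tilt [ 0. -0.] F [-0.2 -0.1 -0. ] T [ 0.06 -0.15  0.03] w 0.0458 g 0.0 j [ 0.26  0.8  -1.08  1.7   0.77  1.13  0.5 ]
```

```bash
python3 -m handwheel '[{"travel":[0,0,0],"rotation":[0,0,1],"hand":0},{"travel":[0,0,0],"rotation":[0,0,1],"hand":0},{"travel":[0,0,0],"rotation":[0,0,1],"hand":0},{"travel":[0,0,0],"rotation":[0,0,1],"hand":0},{"travel":[0,0,0],"rotation":[0,0,1],"hand":0},{"travel":[0,0,0],"rotation":[0,0,1],"hand":0},{"travel":[0,0,0],"rotation":[0,0,1],"hand":0},{"travel":[0.07,0.15,0],"rotation":[0,0,1],"hand":0},{"travel":[0,0,0],"rotation":[0,0,1],"hand":0},{"travel":[0,0,0],"rotation":[0,0,1],"hand":0},{"travel":[0,0,0],"rotation":[0,0,1],"hand":0},{"travel":[0,0,0],"rotation":[0,0,0.4],"hand":0}]' >/dev/null; python3 -c "from h import *;st()"
```

```text
t 58.88 p [0.5738 0.2529 0.1539] yaw -2.172 tilt [ 0. -0.] F [ 0.7  0.2 -0.6] T [ 0.09 -0.07  0.01] w 0.0463 g 0.0 j [ 0.31  0.93 -1.25  1.67  0.93  1.25  1.39]
```

```bash
python3 -m handwheel '[{"travel":[0,0,-0.6],"rotation":[0,0,0],"hand":0},{"travel":[0,0,-0.4],"rotation":[0,0,0],"hand":0},{"travel":[0,0.01,-0.2],"rotation":[0,0,0],"hand":0},{"travel":[0,0,-0.24],"rotation":[0,0,0],"hand":0},{"travel":[0,0,0],"rotation":[0,0,0],"hand":0}]'
python3 -m handwheel '[{"travel":[0,0,0],"rotation":[0,0,0],"hand":-1},{"travel":[0,0,0],"rotation":[0,0,0],"hand":-1},{"travel":[0,0,0],"rotation":[0,0,0],"hand":-1},{"travel":[0,0,0],"rotation":[0,0,0],"hand":-1}]'; python3 -c "from h import *;st()"
```

```text
clock: 59.5
ee_pos: [0.5734, 0.2528, 0.0669]
ee_rot: [-0.465, 0.885, -0.0, -0.001]
contact_force: [0.2, 0.3, 0.0]
width: 0.046
gripper_force: 0.0
clock: 60.0
ee_pos: [0.5761, 0.2515, 0.0682]
ee_rot: [-0.464, 0.886, -0.002, 0.001]
contact_force: [5.0, -2.8, 1.3]
width: 0.0116
gripper_force: 30.0
t 60.0 p [0.5761 0.2515 0.0682] yaw -2.176 tilt [-0.002  0.001] F [ 5.  -2.8  1.3] T [-0.54 -1.23  0.02] w 0.0116 g 30.0 j [ 0.27  1.02 -1.16  1.72  1.03  1.14  1.33]
```

```bash
python3 -m handwheel '[{"travel":[0,0,0],"rotation":[0,0,-0.9],"hand":-1},{"travel":[0,0,0],"rotation":[0,0,-0.9],"hand":-1},{"travel":[0,0,0],"rotation":[0,0,-0.9],"hand":-1},{"travel":[0,0,0],"rotation":[0,0,-0.9],"hand":-1},{"travel":[0,0,0],"rotation":[0,0,-0.9],"hand":-1},{"travel":[0,0,0],"rotation":[0,0,-0.9],"hand":-1},{"travel":[0,0,0],"rotation":[0,0,-0.9],"hand":-1},{"travel":[0,0,0],"rotation":[0,0,-0.9],"hand":-1}]'; python3 -c "from h import *;st()"
```

```text
clock: 61.0
ee_pos: [0.5748, 0.2532, 0.0682]
ee_rot: [-0.168, 0.986, 0.0, 0.001]
contact_force: [2.9, 0.6, -0.3]
width: 0.0117
gripper_force: 30.0
t 61.0 p [0.5748 0.2532 0.0682] yaw -2.805 tilt [0.    0.001] F [ 2.9  0.6 -0.3] T [ 0.32 -0.65  0.05] w 0.0117 g 30.0 j [ 0.23  0.95 -1.06  1.72  0.95  1.07  0.75]
```

```bash
python3 -m handwheel '[{"travel":[0,0,0],"rotation":[0,0,-0.9],"hand":-1},{"travel":[0,0,0],"rotation":[0,0,-0.9],"hand":-1},{"travel":[0,0,0],"rotation":[0,0,-0.9],"hand":-1},{"travel":[0,0,0],"rotation":[0,0,-0.9],"hand":-1},{"travel":[0,0,0],"rotation":[0,0,-0.9],"hand":-1},{"travel":[0,0,0],"rotation":[0,0,-0.9],"hand":-1}]'; python3 -c "from h import *;st()"
python3 -m handwheel '[{"travel":[0,0,0],"rotation":[0,0,-0.9],"hand":-1},{"travel":[0,0,0],"rotation":[0,0,-0.9],"hand":-1},{"travel":[0,0,0],"rotation":[0,0,-0.9],"hand":-1},{"travel":[0,0,0],"rotation":[0,0,-0.9],"hand":-1},{"travel":[0,0,0],"rotation":[0,0,-0.9],"hand":-1},{"travel":[0,0,0],"rotation":[0,0,-0.9],"hand":-1}]'>/dev/null; python3 -c "from h import *;st()"
python3 -m handwheel '[{"travel":[0,0,0],"rotation":[0,0,-0.9],"hand":-1},{"travel":[0,0,0],"rotation":[0,0,-0.9],"hand":-1},{"travel":[0,0,0],"rotation":[0,0,-0.9],"hand":-1},{"travel":[0,0,0],"rotation":[0,0,-0.9],"hand":-1},{"travel":[0,0,0],"rotation":[0,0,-0.9],"hand":-1},{"travel":[0,0,0],"rotation":[0,0,-0.9],"hand":-1}]'>/dev/null; python3 -c "from h import *;st()"
```

```text
clock: 61.75
ee_pos: [0.5747, 0.2547, 0.0683]
ee_rot: [0.066, 0.998, 0.002, 0.001]
contact_force: [2.1, 3.8, -2.6]
width: 0.0116
gripper_force: 30.0
t 61.75 p [0.5747 0.2547 0.0683] yaw 3.009 tilt [0.002 0.001] F [ 2.1  3.8 -2.6] T [ 1.03 -0.84  0.21] w 0.0116 g 30.0 j [ 0.19  0.9  -0.98  1.72  0.87  1.02  0.32]
t 62.5 p [0.5752 0.2561 0.0683] yaw 2.538 tilt [0.004 0.001] F [ 6.2  7.1 -7.2] T [ 1.69 -1.45  0.23] w 0.0116 g 30.0 j [ 0.14  0.85 -0.9   1.72  0.79  0.96 -0.1 ]
t 63.25 p [0.5763 0.2571 0.0684] yaw 2.067 tilt [0.006 0.   ] F [  8.7   8.8 -11.3] T [ 2.15 -2.23  0.25] w 0.0121 g 30.0 j [ 0.09  0.81 -0.8   1.73  0.71  0.91 -0.51]
```

```bash
python3 -m handwheel '[{"travel":[-0.02,-0.03,0.01],"rotation":[0,0,-0.9],"hand":-1},{"travel":[-0.02,-0.03,0.01],"rotation":[0,0,-0.9],"hand":-1},{"travel":[0,0,0],"rotation":[0,0,-0.9],"hand":-1},{"travel":[0,0,0],"rotation":[0,0,-0.9],"hand":-1},{"travel":[0,0,0],"rotation":[0,0,-0.9],"hand":-1},{"travel":[0,0,0],"rotation":[0,0,-0.9],"hand":-1}]'>/dev/null; python3 -c "from h import *;st()"
python3 -m handwheel '[{"travel":[0,0,0],"rotation":[0,0,-0.9],"hand":-1},{"travel":[0,0,0],"rotation":[0,0,-0.9],"hand":-1},{"travel":[0,0,0],"rotation":[0,0,-0.9],"hand":-1},{"travel":[0,0,0],"rotation":[0,0,0],"hand":-1}]'>/dev/null; python3 -c "from h import *;st()"
```

```text
t 64.0 p [0.5774 0.2569 0.0688] yaw 1.597 tilt [ 0.011 -0.002] F [ 22.7  19.5 -28.6] T [ 4.38 -5.19  0.27] w 0.012 g 30.0 j [ 0.03  0.76 -0.71  1.74  0.62  0.86 -0.92]
t 64.5 p [0.5782 0.2569 0.0688] yaw 1.363 tilt [ 0.012 -0.002] F [ 22.9  20.2 -30.6] T [ 4.33 -5.48  0.1 ] w 0.012 g 30.0 j [-0.    0.74 -0.65  1.74  0.57  0.84 -1.12]
```

```bash
python3 -m handwheel '[{"travel":[0.03,0.03,-0.01],"rotation":[0,0,0],"hand":-1},{"travel":[0,0,0],"rotation":[0,0,0],"hand":-1}]'; python3 -m handwheel '[{"travel":[0,0,0],"rotation":[0,0,0],"hand":0},{"travel":[0,0,0],"rotation":[0,0,0],"hand":0},{"travel":[0,0,0],"rotation":[0,0,0],"hand":0},{"travel":[0,0,0.3],"rotation":[0,0,0],"hand":0},{"travel":[0,0,0.6],"rotation":[0,0,0],"hand":0},{"travel":[0,0,0.6],"rotation":[0,0,0],"hand":0},{"travel":[-0.5,-0.5,0],"rotation":[0,0,0],"hand":0},{"travel":[-0.5,-0.5,0],"rotation":[0,0,0],"hand":0},{"travel":[-0.5,-0.5,0],"rotation":[0,0,0],"hand":0},{"travel":[0,-0.6,0],"rotation":[0,0,0],"hand":0},{"travel":[0,-0.6,0],"rotation":[0,0,0],"hand":0},{"travel":[0,-0.6,0],"rotation":[0,0,0],"hand":0}]'
python3 -m handwheel '[{"travel":[0,-0.6,0.2],"rotation":[0,0,0],"hand":0},{"travel":[0,-0.6,0.2],"rotation":[0,0,0],"hand":0},{"travel":[0,-0.6,0.2],"rotation":[0,0,0],"hand":0},{"travel":[0,0,0],"rotation":[0,0,0],"hand":0}]'
python3 - <<'E'
from h import *
st();T,S=snap('top','top12.png'),snap('side','side12.png')
for c in('red','blue'):
  for r in carts(T,S,c): print(c,*r)
a=cv2.imread('pics/top12.png')[180:290,222:480]; b=cv2.imread('pics/side12.png')[180:290,300:390]
cv2.imwrite('pics/fin.png',np.hstack([cv2.resize(i,None,fx=2.2 if i is a else 2.2,fy=2.2,interpolation=3) for i in(a,b)]))
a2=cv2.resize(cv2.imread('pics/top12.png')[188:248,225:345],None,fx=6,fy=6,interpolation=3); b2=cv2.resize(cv2.imread('pics/side12.png')[180:290,310:380],None,fx=2,fy=2,interpolation=3)
c=np.zeros((600,800,3),np.uint8); c[:360,:720]=a2; c[370:590,:140]=b2
d=cv2.resize(cv2.imread('pics/side12.png')[180:420,240:420],None,fx=.95,fy=.95); c[370:370+228,200:200+171]=d; cv2.imwrite('pics/fin.png',c)
E
```

```text
clock: 64.75
ee_pos: [0.5784, 0.2572, 0.0686]
ee_rot: [0.777, 0.63, 0.009, -0.002]
contact_force: [16.7, 14.1, -20.0]
width: 0.012
gripper_force: 30.0
clock: 66.25
ee_pos: [0.4833, 0.0521, 0.1596]
ee_rot: [0.777, 0.629, 0.001, 0.001]
contact_force: [0.9, -0.3, -0.8]
width: 0.0462
gripper_force: 0.0
clock: 66.75
ee_pos: [0.4837, -0.0577, 0.1959]
ee_rot: [0.779, 0.627, 0.001, 0.001]
contact_force: [0.3, 0.6, 0.3]
width: 0.0458
gripper_force: 0.0
t 66.75 p [ 0.4837 -0.0577  0.1959] yaw 1.355 tilt [0.001 0.001] F [0.3 0.6 0.3] T [-0.02 -0.02 -0.04] w 0.0458 g 0.0 j [ 0.73  0.36 -0.8   1.99  0.32  0.92 -0.46]
red [ 0.5714  0.0863 -0.1942] 1.967 [298. 222.]
red [ 0.5693  0.0011 -0.171 ] 1.665 [327. 225.]
red [0.3879 0.2405 1.3713] 0.916 [243. 282.]
blue [ 0.5616 -0.3666 -0.1728] 0.454 [451. 229.]
blue [ 0.4526 -0.3575 -0.2374] 0.419 [447. 265.]
blue [0.3849 0.3606 1.276 ] 0.952 [202. 282.]
```

View pics/fin.png

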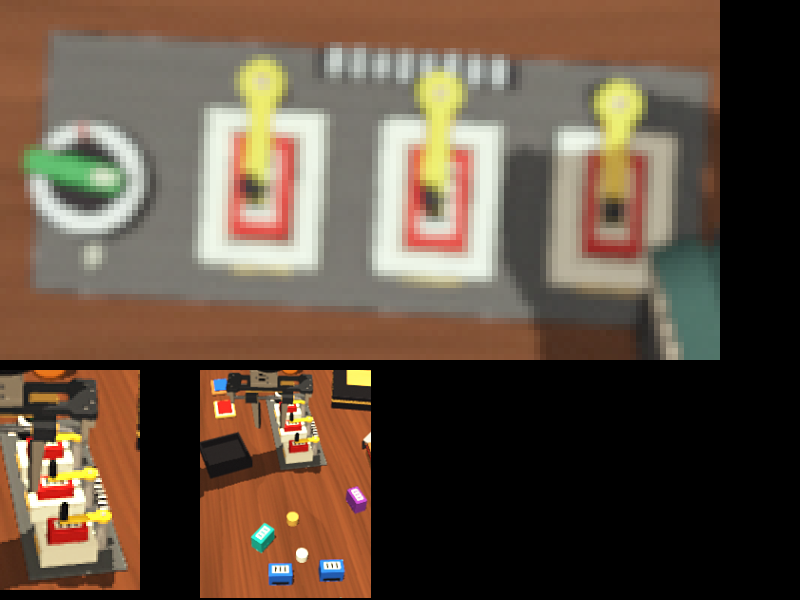

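The picture shows three seated red cartridges, all levers shut and both blues standing. The knob torque rose to the 0.2 N m clutch level and held for about 1.6 rad, so the clutch has slipped enough. I'm handing in.

```bash
python3 -c "
from cell import manip; print(manip.hand_in())"
```

```text
the job is handed in; nothing more can be done
None
```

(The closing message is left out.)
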